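Throw the cartridge clamp over centre with its extension bar

ROBOT

A 6-joint arm with a two-finger parallel gripper is mounted at the origin on the work surface. World frame = base frame: x ahead of the robot, y to its left, z up, the work surface at z = 0. Lengths are in m, angles in degrees, forces in N, time in s.
With the tool pointing down it reaches from about 0.3 to 0.75 m from the base axis. Payload 8.5 kg.
Tool frame: the origin (TCP) lies on the centre line of the jaws, within the pads' length; the fingertips stand 17 mm ahead of it and the grasp point (between the pads) lies 2 mm behind it; z points along the fingers, y is the direction in which the jaws open and shut (so a half turn about z gives the same grasp; the last joint's range is limited). The gripper opens to 85 mm and grips with 20 to 120 N. Pads are 22 mm wide; open, the fingers measure 114 mm over their backs; the gripper's body (76 mm by 85 mm) begins 54 mm behind the grasp point. The pads swing forward as they close: fully open they stand 13 mm farther back than shut.
Start: joints at [-82.981, 21.807, 74.336, -0, 83.858, -12.336], TCP at [0.182, -0.519, 0.248] pointing down, gripper open.
Joint ranges: [-178.18, 178.18], [-50.72, 133.34], [12.68, 142.11], [-81.47, 261.47], [9.98, 163.14], [-165.26, 165.26]. Speed limits (degrees/s): [136.94, 136.94, 180, 180, 180, 180].

INTERFACE

Orientations are given as a 3x3 rotation matrix whose columns are the frame's x, y, z axes.
In Python, from rig import env, imaging, close_job gives the robot as it stands.
- The arm moves only by the tool step_arm, never from a script. Its argument "steps" is one flat list of numbers, 7 for each row, row after row: the opening, from 0 (shut) to 1 (fully open), then the shift along the tool's x, y, z as a fraction of full scale, then the turn, a rotation vector about the tool's x, y, z as a fraction of full scale. A call has 1 to 10 rows; each row is the pose to reach, as a shift and turn from the pose commanded when the call began, along the tool's axes at that moment; what a row does not reach only later rows make up. Full scale, the value 1, is 0.3 m for a shift and 45 degrees for a turn. A row lasts 1/10 s, in which the tool goes at most 50 mm and 8.59 degrees, less where a joint would pass 70% of its speed; a pose out of reach is approached as far as the arm can. A call with a number of a shift or a turn outside -1 to 1 is refused whole. A call with a gripper value outside its range is refused whole. The fingers move at their own pace and stop on an object; "grip_force" is the grip in N (left out, the last holds). Time passes only in rows, so rows that repeat a pose let the fingers close. It gives the time, the measured TCP pose, the force and the opening at its end, in the units of the state.
- env.observe(): the state, without advancing time (a new reading comes with each control period).
- imaging.get_image(name): name is "scene" or "side" or "wrist"; returns (picture, depth): 420x560x3 uint8, blue, green, red; 420x560 float32, m along the optical axis (not along the pixel's ray), 0 where there is no reading.
- imaging.get_calibration(name): a dict with "camera_matrix" (3x3 intrinsics, pixels), "world_from_camera" (4x4, takes a point from camera to world coordinates). Camera axes: x right, y down, z forward; pixel columns grow to the right and rows downward; lengths in m; the calibration is good to about 2 mm. A picture is of the moment at which its call begins: read the wrist's pose just before it. get_calibration takes no time and is no camera call; for the wrist camera it gives the pose at the moment of the call.
- close_job(): hands the job in, once; it reports no verdict.
Trained networks look in the newest picture that a camera, given by its name, has taken for a name from the list of things; names that differ only in an ending like _2 or _b are one class to them, and where a whole thing is asked for, a point or a joint stands for the part that bears it (a point fixed in the world has none). Each returns a list of dicts, best first, with "score" (0 to 1); they miss things now and then, are a little off and sometimes report something else, mostly with a low value. They report only what shows in the picture. A call takes as long as a camera call. They do not tell look-alikes from the thing itself.
- imaging.spot_in(camera, target): "pixel" ([column, row] in pixels, amid what is visible of it).
- imaging.regions_of(camera, target): "mask" (420x560 bool, what is visible of it) and "pixel" ([column, row] in pixels, amid what is visible of it).
- imaging.pinpoint(camera, target): "pixel" ([column, row] in pixels: a listed point, or the origin of a listed thing).
The state is a dict: "time_s": time; "q": joint angles; "qvel": joint speeds; "joint_efforts": joint torques, N m; "position": TCP position; "tool_rot": TCP orientation; "ft_force": force on the tool from outside, world axes, zero at the start; "wrist_torque": the same for the moment, N m; "grip_width": finger opening in m.
Only numpy, scipy, OpenCV 4.12 (cv2) and the standard library are available. Lean on these libraries where they do the work, as an engineer would, in place of code of your own. Each camera call takes 0.05 s, during which the arm holds its last target.

TASK

Take the extension bar from its rest, slip its open orange end over the clamp's steel handle and push it gently on until it presses in the sprung brass release button at the handle's end. Keeping the button pressed in with the bar, swing the clamp past its dead point until it snaps fully shut at its stop, without straining the handle. Then pull the bar off, leaving the clamp locked, and lay it back level across both blue strips of its rest; move the clamp only with the bar (no fingers on it) and leave the other things on the bench where they are.

Things in the scene. Friction and masses are not known exactly. Their poses are not given: they have to be found in the camera images.
- pivot (a point): Pivot of the clamp, on its upright hinge axis, 66 mm above the bench, at the height of the handle's middle line. The clamp sits on a blue bracket 64 x 66 mm, top 48 mm high. Axes as the station's.
- clamp (a joint): Handle angle, rad, growing as it closes (clockwise from above). At 0 the handle points 212 deg anticlockwise from the station's +x; starts at 0 to 0.12. A spring resists, at most about 1.3 N m (near 0.5), and throws it back open if let go; dead point 0.98, past which it snaps by itself to its fixed stop at 1.08 (locked), held there by about 0.35 N m.
- handle_tip (a point): Free end of the clamp's handle with the release button out, 95 mm from the pivot: a level round steel rod, 11 mm in diameter, bare from 28 mm (red collar plate 30 mm wide, 24 mm high) to 83 mm from the pivot, then the brass button, 8 mm in diameter, standing 12 mm out of its end. Ends are rounded. x axis points outward along the handle, z up.
- release (a joint): How far the brass release button is pushed into the handle along its axis, m: 0 out, 0.006 bottomed hard. Spring: 4 N to start, 12 N at the bottom. Half-way in is a good press: it must be in by over 2 mm before and while the clamp is swung.
- bar_grip (a point): Centre of the extension bar, a straight square aluminium tube 24 x 24 mm, 220 mm long, about 0.25 kg, with a black grip band 50 mm long round this point. x axis points along the bar to its open, orange end; z up. It lies level on its rest, this point 30 mm above the bench; take it here from above.
- bar_mouth (a point): Centre of the bar's open end, 110 mm from the grip point along x. The socket is 16 x 16 mm inside (2.5 mm play round the handle on every side), walls 4 mm. A set plug inside, out of sight, is what meets the button: it sits 30 to 52 mm deep, elsewhere each time, and has to be found by feel. The bar's end never needs to reach the red collar.
- rest: The bar's rest: black rubber mat 250 x 130 mm, 3 mm thick, with two blue strips across it, 75 mm either side of its centre along its x axis, each 30 mm (along x) by 90 mm (along y), tops 18 mm above the bench. Origin at the mat's centre on the bench; the bar lies along its x axis, its open end to +x.
- bar: The extension bar as a whole, origin and axes as its grip point. The handle bears at most 60 N from it, all contacts added, and the button 25 N; a push of about 16 N at the grip point carries the clamp over.
- station: Clamping station, fixed: aluminium plate 120 x 380 mm, 12 mm thick; origin on the bench under the pivot, z up. +y runs along the plate towards the cartridge (plate reaches 310 mm that way, 70 mm the other, 60 mm either side in x). On the +y side lie plunger, steel cartridge (25 mm across, green caps, top 55 mm high) and a blue end stop 67 mm high.
- amber_mid (a point): Bystander: amber glass bottle, 76 mm across, 170 mm tall, blue cap; this point is at its middle. Leave it alone.
- jar_mid (a point): Bystander: small clear jar, 60 mm across, 70 mm tall, white lid; this point is at its middle. Leave it alone.
- beaker_mid (a point): Bystander: open glass beaker, 68 mm across, 85 mm tall; this point is at its middle. Leave it alone.
- spare_mid (a point): Bystander: spare steel cartridge standing upright, 29 mm across, 130 mm tall; this point is at its middle. Leave it alone.
- vials_mid (a point): Bystander: white tray of amber vials, 100 x 160 mm, 38 mm tall; this point is at its middle. Leave it alone.
- wrench_mid (a point): Bystander: wrench lying flat, 160 mm long, 20 mm tall at most; this point is at its middle. Leave it alone.
There are look-alikes about, which are no part of the job. There is more than one size of the bar; the one meant has the size given above.

How it is judged:
By the outcome, as a careful person would: the job done as asked, in the order asked, and still so for the second after the job is handed in, with the robot touching nothing.
It also fails if it takes over 67 s, if anything falls off the work surface, if the arm or the gripper's body presses on something with over 40 N, if the wrist force passes 120 N, or if a joint passes its speed limit or range.

## Working session

There is one attempt and no reset: what is moved stays moved. The work goes in short steps, Python scripts to look and compute and a tool call to move; the robot and the scene stay as the last step left them, time stands still between calls to the robot, and variables do not carry over. Pictures are saved under pics/ and viewed, and the job is handed in when it is done.

Besides the shell and the picture viewer there is one more tool, called after "Emit:" as a command line: name --argument value ..., lists and objects as JSON in quotes. step_arm: Moves the arm, as the interface text tells. Shift numbers are shares of 0.3 m and turn numbers shares of 45 degrees, none past 1 either way. Its arguments: {"type":"object","properties":{"steps":{"type":"array","items":{"type":"number"}},"grip_force":{"type":"number"}},"required":["steps"]}

```bash
ls; mkdir -p pics; python3 - <<'E'
from rig import env, imaging
import cv2,numpy as np
s=env.observe(); print({k:np.round(v,3).tolist() for k,v in s.items()})
for c in ['scene','side','wrist']:
    p,d=imaging.get_image(c); cv2.imwrite(f'pics/{c}0.png',p); np.save(f'pics/{c}0.npy',d)
    k=imaging.get_calibration(c); np.savez(f'pics/{c}0cal.npz',K=k['camera_matrix'],T=k['world_from_camera'])
    print(c,np.round(k['camera_matrix'],1).tolist(),np.round(k['world_from_camera'],3).tolist())
E
```

```text
pics
{'time_s': 0.0, 'q': [-82.983, 21.841, 74.387, -0.0, 83.86, -12.335], 'qvel': [0.124, -0.002, -0.124, -0.049, 0.057, -0.041], 'joint_efforts': [0.002, -44.845, -23.128, -0.0, 0.005, 0.0], 'position': [0.182, -0.519, 0.248], 'tool_rot': [[0.943, 0.331, -0.0], [0.331, -0.943, 0.002], [0.0, -0.001, -1.0]], 'ft_force': [-0.366, 0.27, 0.125], 'wrist_torque': [0.005, -0.052, 0.007], 'grip_width': 0.085}
scene [[453.3, 0.0, 288.0], [0.0, 453.3, 206.9], [0.0, 0.0, 1.0]] [[0.707, 0.474, -0.525, 1.409], [0.707, -0.453, 0.543, -0.871], [0.019, -0.755, -0.655, 1.161], [0.0, 0.0, 0.0, 1.0]]
side [[521.2, 0.0, 272.4], [0.0, 521.2, 207.2], [0.0, 0.0, 1.0]] [[-0.997, 0.043, -0.057, 0.637], [0.072, 0.644, -0.762, 1.215], [0.004, -0.764, -0.645, 1.104], [0.0, 0.0, 0.0, 1.0]]
wrist [[318.2, 0.0, 278.3], [0.0, 318.2, 212.2], [0.0, 0.0, 1.0]] [[0.332, -0.909, -0.252, 0.247], [-0.943, -0.32, -0.088, -0.498], [-0.001, 0.267, -0.964, 0.373], [0.0, 0.0, 0.0, 1.0]]
```

View pics/scene0.png

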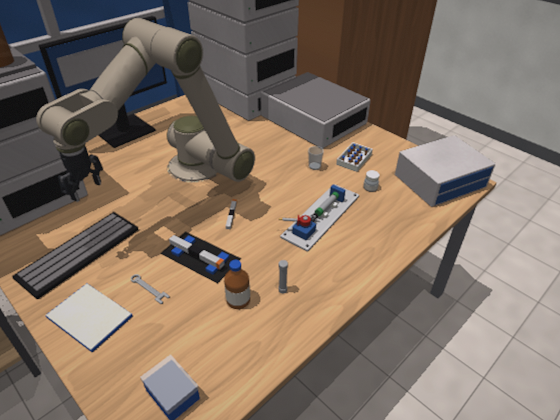

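View pics/side0.png

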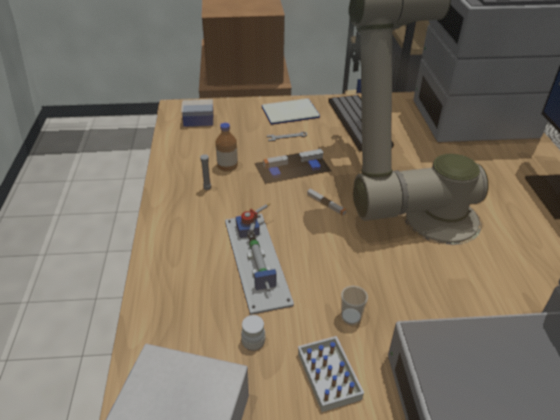

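View pics/wrist0.png

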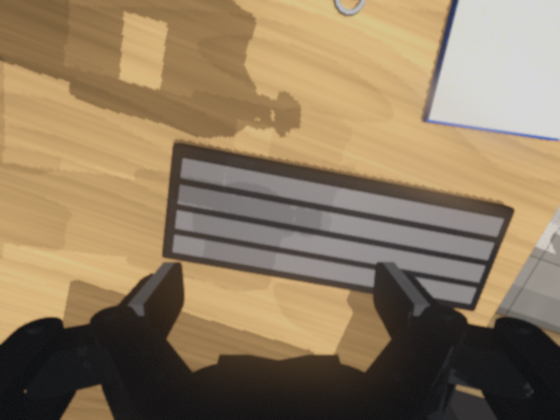

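The scene picture shows the bar on its black mat at about (200,253), a small look-alike bar at (231,214) and the clamp at about (303,225). The side picture shows the rest at (292,165) and the clamp at (248,218). The wrist sees only the keyboard and the notepad.

```bash
cat > h.py <<'E'
import cv2,numpy as np
from rig import env, imaging
def ray(cal,px):
    K=np.array(cal['camera_matrix']);T=np.array(cal['world_from_camera'])
    d=T[:3,:3]@np.linalg.inv(K)@np.array([px[0],px[1],1.]); return T[:3,3],d
def atz(cal,px,z):
    o,d=ray(cal,px); return o+d*(z-o[2])/d[2]
def proj(cal,P):
    K=np.array(cal['camera_matrix']);T=np.linalg.inv(np.array(cal['world_from_camera']))
    q=K@(T[:3,:3]@np.array(P)+T[:3,3]); return q[:2]/q[2]
Z=dict(pivot=.066,handle_tip=.066,bar_grip=.030,bar_mouth=.030,rest=0,station=0,amber_mid=.085,jar_mid=.035,beaker_mid=.0425,spare_mid=.065,vials_mid=.019,wrench_mid=.01)
E
python3 - <<'E'
from h import *
for c in ['scene','side']:
    imaging.get_image(c);cal=imaging.get_calibration(c)
    for n,z in Z.items():
        for r in imaging.pinpoint(c,n)[:3]:
            print(c,n,round(r['score'],2),np.round(r['pixel'],1),np.round(atz(cal,r['pixel'],z),4))
print(env.observe()['time_s'])
E
python3 - <<'E'
import cv2
a=cv2.imread('pics/scene0.png')[170:310,140:360];cv2.imwrite('pics/sc_crop.png',cv2.resize(a,None,fx=3.6,fy=3.6,interpolation=cv2.INTER_CUBIC))
a=cv2.imread('pics/side0.png')[120:310,190:370];cv2.imwrite('pics/si_crop.png',cv2.resize(a,None,fx=3.1,fy=3.1,interpolation=cv2.INTER_CUBIC))
E
```

```text
scene pivot 0.98 [308.4 221.4] [0.6374 0.034  0.066 ]
scene handle_tip 0.5 [279.  219.1] [ 0.5563 -0.0331  0.066 ]
scene handle_tip 0.26 [354.7 156.6] [0.4968 0.4727 0.066 ]
scene bar_grip 0.7 [231.  213.7] [ 0.3831 -0.1141  0.03  ]
scene bar_grip 0.56 [192.4 255.6] [ 0.4571 -0.343   0.03  ]
scene bar_grip 0.54 [194.  253.2] [ 0.4518 -0.3326  0.03  ]
scene bar_mouth 0.85 [217.6 266. ] [ 0.5525 -0.3111  0.03  ]
scene bar_mouth 0.64 [234.7 200.9] [ 0.3357 -0.0566  0.03  ]
scene rest 0.72 [201.7 255.5] [ 0.4537 -0.3057  0.    ]
scene station 0.85 [304.9 238.3] [0.6437 0.0134 0.    ]
scene amber_mid 0.84 [239.5 281.3] [ 0.6888 -0.3291  0.085 ]
scene amber_mid 0.55 [356.6 156.6] [0.5181 0.4552 0.085 ]
scene jar_mid 0.62 [369.8 179.1] [0.6156 0.4287 0.035 ]
scene beaker_mid 0.74 [311.8 158.8] [0.3603 0.3537 0.0425]
scene spare_mid 0.54 [281.4 275.1] [ 0.7477 -0.2083  0.065 ]
scene vials_mid 0.68 [357.7 157.9] [0.4731 0.5322 0.019 ]
scene wrench_mid 0.79 [147.4 285.9] [ 0.4484 -0.5151  0.01  ]
side pivot 0.91 [248.7 218.3] [0.6198 0.0348 0.066 ]
side handle_tip 0.6 [269.3 204.9] [ 0.5537 -0.0239  0.066 ]
side bar_grip 0.68 [325.  199.5] [ 0.3681 -0.0821  0.03  ]
side bar_grip 0.64 [292.9 157.2] [ 0.4479 -0.3287  0.03  ]
side bar_mouth 0.82 [263.7 165.9] [ 0.5561 -0.282   0.03  ]
side bar_mouth 0.75 [341.3 212.3] [ 0.3261 -0.0153  0.03  ]
side bar_mouth 0.28 [206.2 173.3] [ 0.7572 -0.2513  0.03  ]
side rest 0.8 [292.8 165. ] [ 0.448  -0.3225  0.    ]
side amber_mid 0.75 [223.9 145.8] [ 0.693  -0.3355  0.085 ]
side jar_mid 0.65 [254.2 332. ] [0.6214 0.4263 0.035 ]
side jar_mid 0.23 [289.8 170.3] [ 0.4676 -0.243   0.035 ]
side spare_mid 0.57 [202.1 170. ] [ 0.7675 -0.2232  0.065 ]
side vials_mid 0.76 [326.4 369.8] [0.4562 0.5338 0.019 ]
1.45
```

View pics/sc_crop.png

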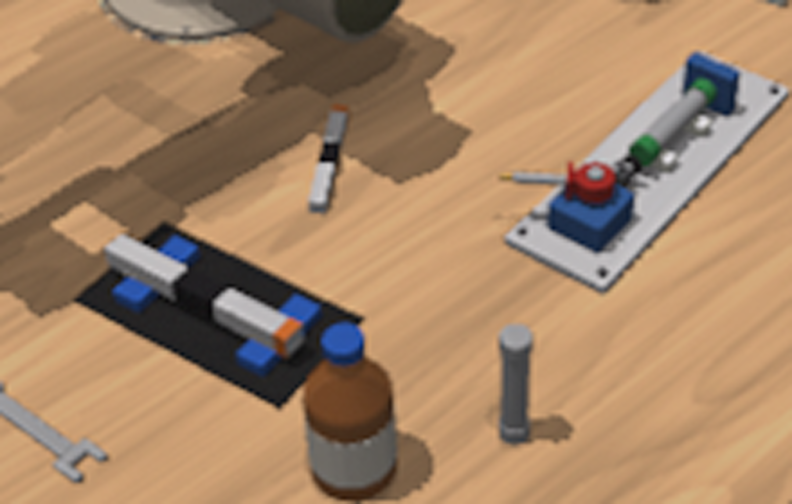

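View pics/si_crop.png

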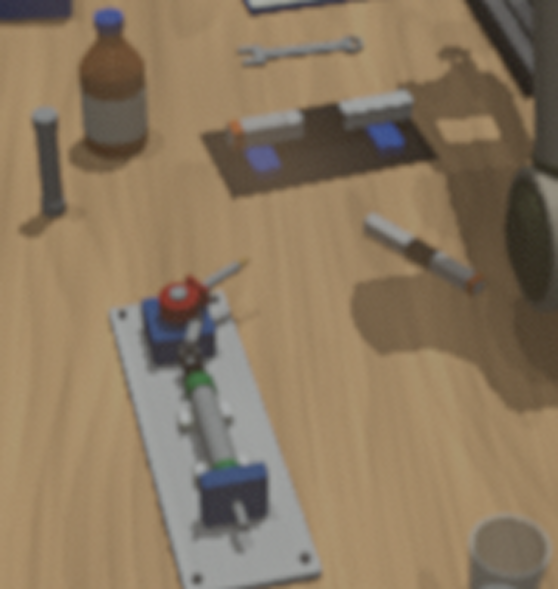

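Emit:
step_arm --steps '[1, 0.15, -0.04, 0, 0, 0, 0, 1, 0.3, -0.09, 0.05, 0, 0, 0, 1, 0.45, -0.13, 0.08, 0, 0, 0, 1, 0.6, -0.17, 0.1, 0, 0, 0, 1, 0.75, -0.21, 0.13, 0, 0, 0, 1, 0.9, -0.26, 0.15, 0, 0, 0, 1, 1, -0.29, 0.16, 0, 0, 0, 1, 1, -0.29, 0.16, 0, 0, 0, 1, 1, -0.29, 0.16, 0, 0, 0]'

```text
time_s: 2.35
position: [0.4367, -0.3372, 0.2003]
tool_rot: [[0.943, 0.333, -0.0], [0.333, -0.943, -0.0], [-0.0, 0.0, -1.0]]
ft_force: [0.2, 0.2, 0.1]
grip_width: 0.0856
```

```bash
cat >> h.py <<'E'
def st():
    s=env.observe(); R=np.array(s['tool_rot'])
    print('t',round(s['time_s'],2),'p',np.round(s['position'],4),'yaw',round(np.degrees(np.arctan2(R[1,0],R[0,0])),2),'zax',np.round(R[:,2],4),'f',np.round(s['ft_force'],2),'tq',np.round(s['wrist_torque'],2),'w',round(s['grip_width'],4)); return s
def snap(c,name):
    cal=imaging.get_calibration(c);p,d=imaging.get_image(c);cv2.imwrite(f'pics/{name}.png',p);np.save(f'pics/{name}.npy',d)
    np.savez(f'pics/{name}cal.npz',camera_matrix=cal['camera_matrix'],world_from_camera=cal['world_from_camera']); return p,d,cal
E
python3 - <<'E'
from h import *
st();p,d,cal=snap('wrist','w1')
for n in ['bar_grip','bar_mouth','rest']:
    for r in imaging.pinpoint('wrist',n)[:2]: print(n,round(r['score'],2),np.round(r['pixel'],1),np.round(atz(cal,r['pixel'],Z[n]),4))
E
```

```text
t 2.35 p [ 0.4367 -0.3372  0.2003] yaw 19.43 zax [-3.e-04 -1.e-04 -1.e+00] f [0.16 0.23 0.09] tq [-0.04  0.03 -0.03] w 0.0856
bar_grip 0.92 [ 28.6 184.5] [ 0.3709 -0.1135  0.03  ]
bar_grip 0.84 [267.9 185. ] [ 0.4455 -0.3259  0.03  ]
bar_mouth 0.85 [279.6  59.1] [ 0.5514 -0.3     0.03  ]
rest 0.95 [257.9 168.6] [ 0.4525 -0.3117  0.    ]
```

View pics/w1.png

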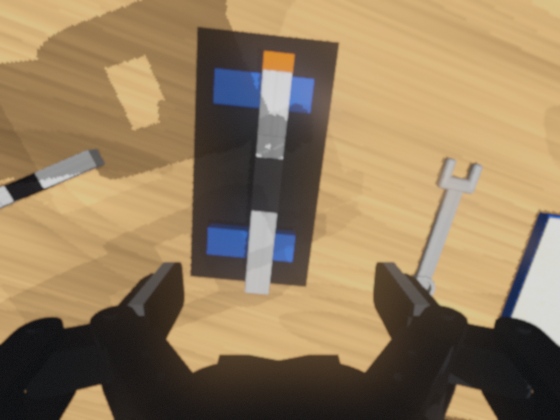

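The wrist picture shows the bar lying lengthwise: orange mouth at (279,60), black band at (267,185), tail at (258,292), and the look-alike at (45,180). I'll measure its top face from depth.

```bash
cat >> h.py <<'E'
def cloud(d,cal):
    K=np.array(cal['camera_matrix']);T=np.array(cal['world_from_camera'])
    v,u=np.mgrid[0:420,0:560]; P=np.stack([(u-K[0,2])/K[0,0]*d,(v-K[1,2])/K[1,1]*d,d],-1)
    W=P@T[:3,:3].T+T[:3,3]; W[d==0]=np.nan; return W
E
python3 - <<'E'
from h import *
d=np.load('pics/w1.npy');cal=dict(np.load('pics/w1cal.npz'));W=cloud(d,cal)
print(W[150:152,225],W[90,270],W[185,267],W[90,235])
m=(W[...,2]>.034)&(W[...,2]<.052); m[:, :200]=0; m[:,340:]=0; m[310:]=0
m=cv2.morphologyEx(m.astype(np.uint8),cv2.MORPH_OPEN,np.ones((3,3)))
n,l,s,c=cv2.connectedComponentsWithStats(m);k=1+np.argmax(s[1:,4]);m=l==k;print(s[k])
v,u=np.nonzero(m)
Q=np.array([atz(cal,(a,b),.042) for a,b in zip(u,v)])[:,:2]
r=cv2.minAreaRect(Q.astype(np.float32)*1000);print(r);print(cv2.boxPoints(r))
print(np.median(W[m][:,2]))
pts=Q-Q.mean(0);_,_,V=np.linalg.svd(pts,full_matrices=False);a=V[0]*np.sign(V[0,0]);print(Q.mean(0),np.degrees(np.arctan2(a[1],a[0])))
print('look-alike z',W[160:180:5,60:90:10,2])
E
```

```text
[[ 0.45950316 -0.27481486  0.00227869]
 [ 0.45855676 -0.27509843  0.00225582]] [ 0.52439181 -0.30102549  0.04209775] [ 0.44748455 -0.3247382   0.04217157] [ 0.51584886 -0.26966866  0.01702667]
[ 245   51   49  244 6526]
((447.25439453125, -324.35546875), (219.36595153808594, 24.775650024414062), 13.573812484741211)
[[ 337.72763 -338.05603]
 [ 343.54245 -362.13965]
 [ 556.7811  -310.6549 ]
 [ 550.9663  -286.5713 ]]
0.04179013855994118
[ 0.45836875 -0.32165749] 13.583815383127144
look-alike z [[-0.0005744   0.01441307  0.01611551]
 [ 0.01444525  0.01650194  0.01706251]
 [ 0.01650928  0.01527779  0.0174965 ]
 [ 0.01703521  0.01652644 -0.00194496]]
```

Emit:
step_arm --steps '[1, 0.048, -0.0285, 0.15, 0, 0, 0.13, 1, 0.048, -0.0285, 0.3, 0, 0, 0.13, 1, 0.048, -0.0285, 0.4, 0, 0, 0.13, 1, 0.048, -0.0285, 0.48, 0, 0, 0.13, 1, 0.048, -0.0285, 0.54, 0, 0, 0.13, 1, 0.048, -0.0285, 0.571, 0, 0, 0.13, 1, 0.048, -0.0285, 0.571, 0, 0, 0.13, 1, 0.048, -0.0285, 0.571, 0, 0, 0.13]'

```text
time_s: 3.35
position: [0.4473, -0.3252, 0.0298]
tool_rot: [[0.972, 0.233, 0.001], [0.233, -0.972, -0.001], [0.001, 0.001, -1.0]]
ft_force: [-0.1, 0.0, -0.1]
grip_width: 0.0854
```

```bash
python3 - <<'E'
from h import *
st();snap('wrist','w2')
E
```

```text
t 3.35 p [ 0.4473 -0.3252  0.0298] yaw 13.47 zax [ 8.e-04 -9.e-04 -1.e+00] f [-0.06  0.02 -0.13] tq [0.03 0.03 0.03] w 0.0854
```

View pics/w2.png

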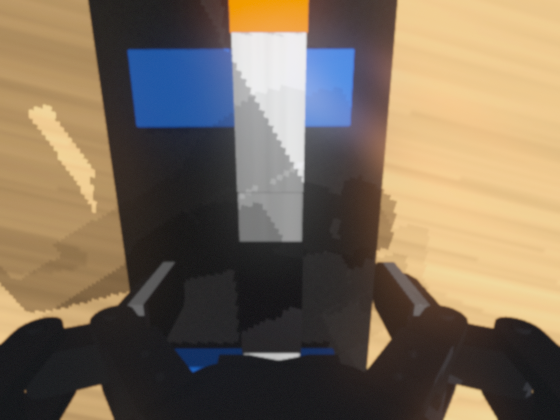

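The bar is centred and straight between the open jaws; black band between rows 242 and 352 at column 270. I'll close and lift.

Emit:
step_arm --grip_force 80 --steps '[0, 0, 0, 0, 0, 0, 0, 0, 0, 0, 0, 0, 0, 0, 0, 0, 0, 0, 0, 0, 0, 0, 0, 0, 0, 0, 0, 0, 0, 0, 0, 0, 0, 0, 0, 0, 0, 0, 0, 0, 0, 0, 0, 0, 0, 0, 0, 0, 0]'

```text
time_s: 4.1
position: [0.4473, -0.3245, 0.0294]
tool_rot: [[0.972, 0.234, 0.0], [0.234, -0.972, -0.0], [0.0, 0.0, -1.0]]
ft_force: [-1.4, 2.5, 5.3]
grip_width: 0.0226
```

```bash
python3 - <<'E'
from h import *
st()
E
```

```text
t 4.1 p [ 0.4473 -0.3245  0.0294] yaw 13.52 zax [ 3.e-04 -2.e-04 -1.e+00] f [-1.4  2.5  5.3] tq [0.33 0.18 0.02] w 0.0226
```

Emit:
step_arm --steps '[0, 0, 0, -0.05, 0, 0, 0, 0, 0, 0, -0.15, 0, 0, 0, 0, 0, 0, -0.3, 0, 0, 0, 0, 0.08, -0.12, -0.43, 0, 0, 0, 0, 0.15, -0.24, -0.5, 0, 0, 0, 0, 0.23, -0.36, -0.57, 0, 0, 0, 0, 0.31, -0.48, -0.57, 0, 0, 0, 0, 0.4, -0.57, -0.57, 0, 0, 0, 0, 0.43, -0.6, -0.57, 0, 0, 0, 0, 0.43, -0.6, -0.57, 0, 0, 0]'

```text
time_s: 5.1
position: [0.5309, -0.1181, 0.1994]
tool_rot: [[0.972, 0.236, -0.001], [0.236, -0.972, 0.0], [-0.001, -0.001, -1.0]]
ft_force: [-0.0, -0.4, -2.8]
grip_width: 0.0231
```

```bash
python3 - <<'E'
from h import *
st();p,d,cal=snap('wrist','w3')
for n in ['pivot','handle_tip','bar_mouth']:
    for r in imaging.pinpoint('wrist',n)[:2]: print(n,round(r['score'],2),np.round(r['pixel'],1),np.round(atz(cal,r['pixel'],Z[n]),4))
E
```

```text
t 5.1 p [ 0.5309 -0.1181  0.1994] yaw 13.65 zax [-1.e-03  4.e-04 -1.e+00] f [-0.05 -0.43 -2.78] tq [-0.01  0.   -0.01] w 0.0231
pivot 0.63 [112.3  42.5] [0.6243 0.028  0.066 ]
handle_tip 0.57 [179.4 158.8] [ 0.5519 -0.033   0.066 ]
```

View pics/w3.png

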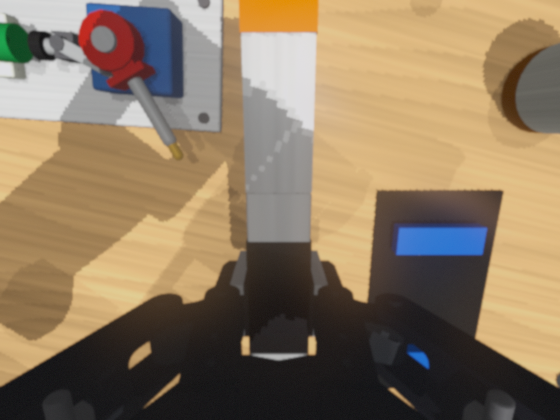

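The handle runs from the red collar at (128,73) to the brass button at (179,157), with the pivot near (104,40). The bar hangs straight in the jaws, its mouth at the top edge around (278,15). I'll fit the handle line now.

```bash
python3 - <<'E'
from h import *
d=np.load('pics/w3.npy');cal=dict(np.load('pics/w3cal.npz'));p=cv2.imread('pics/w3.png');W=cloud(d,cal)
a=p[0:175,60:235];cv2.imwrite('pics/w3crop.png',cv2.resize(a,None,fx=3.4,fy=3.4,interpolation=cv2.INTER_NEAREST))
m=(W[...,2]>.055)&(W[...,2]<.085); m[:, :130]=0; m[:,200:]=0; m[180:]=0; m[:80]=0
v,u=np.nonzero(m);print(len(u),v.min(),v.max())
# per-row centre
for r in range(80,165,5):
    uu=u[v==r]; 
    if len(uu): print(r,uu.min(),uu.max(),np.round(atz(cal,((uu.min()+uu.max())/2,r),.066)[:2],4),round(float(np.nanmax(W[r,uu,2])),4))
# bar heights
for r in (10,40,80,120,160,200,235): print(r,np.round(W[r,[252,278,304],2],4),np.round(W[r,278,:2],4))
# red disc
hsv=cv2.cvtColor(p,cv2.COLOR_BGR2HSV)
red=((hsv[...,0]<8)|(hsv[...,0]>172))&(hsv[...,1]>140);red[:,180:]=0
v,u=np.nonzero(red);print(u.min(),u.max(),v.min(),v.max())
print('disc z',np.round(W[20:70:10,80:150:10,2],4))
E
```

```text
1219 80 160
80 130 142 [0.6027 0.0081] 0.0716
85 130 145 [0.5995 0.0065] 0.0713
90 132 148 [0.5964 0.0042] 0.0724
95 135 150 [0.5932 0.0019] 0.0717
100 138 153 [ 0.5902 -0.0007] 0.0718
105 141 156 [ 0.5871 -0.0035] 0.0725
110 144 159 [ 0.584  -0.0062] 0.072
115 146 162 [ 0.5807 -0.0086] 0.0718
120 149 165 [ 0.5776 -0.0114] 0.0722
125 152 168 [ 0.5744 -0.0142] 0.0717
130 155 171 [ 0.5712 -0.017 ] 0.0716
135 158 174 [ 0.5679 -0.0198] 0.0724
140 161 176 [ 0.5645 -0.0223] 0.0715
145 165 177 [ 0.5612 -0.0248] 0.0716
150 170 180 [ 0.558  -0.0285] 0.0701
155 172 183 [ 0.5546 -0.0311] 0.0711
160 177 179 [ 0.5507 -0.0321] 0.067
10 [0.2123 0.2124 0.2122] [ 0.6304 -0.0959]
40 [0.2103 0.211  0.2124] [ 0.6226 -0.0978]
80 [0.2127 0.2112 0.2131] [ 0.6109 -0.1006]
120 [0.2115 0.2118 0.2111] [ 0.5985 -0.1036]
160 [0.2117 0.2117 0.2119] [ 0.5854 -0.1068]
200 [0.2125 0.2112 0.2115] [ 0.5712 -0.1103]
235 [0.2113 0.2104 0.2105] [ 0.5577 -0.1136]
78 151 11 87
disc z [[0.012  0.0756 0.076  0.0769 0.0758 0.0473 0.0483]
 [0.0754 0.0753 0.0789 0.0773 0.0753 0.074  0.0467]
 [0.0757 0.0763 0.0797 0.0797 0.0755 0.0745 0.0633]
 [0.0545 0.0751 0.0802 0.0788 0.0761 0.076  0.064 ]
 [0.0551 0.0758 0.0763 0.0749 0.0756 0.0738 0.0599]]
```

View pics/w3crop.png

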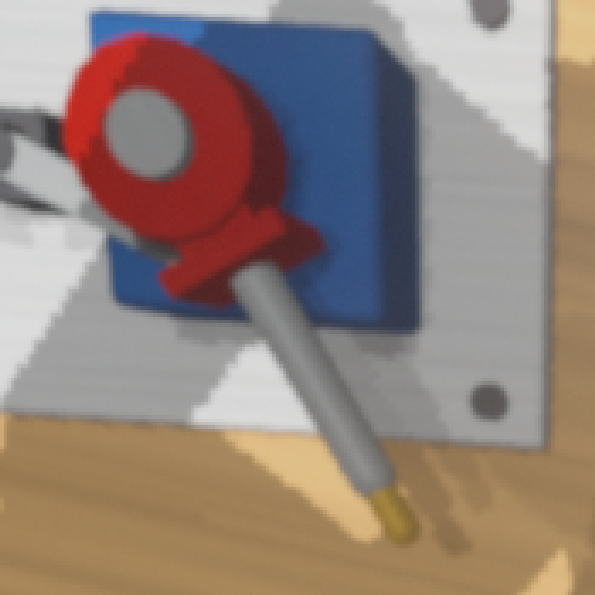

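```bash
python3 - <<'E'
from h import *
d=np.load('pics/w3.npy');cal=dict(np.load('pics/w3cal.npz'));p=cv2.imread('pics/w3.png');W=cloud(d,cal)
m=(W[...,2]>.055)&(W[...,2]<.085); m[:, :130]=0; m[:,200:]=0; m[144:]=0; m[:92]=0
v,u=np.nonzero(m)
C=np.array([atz(cal,(u[v==r].mean(),r),.0663)[:2] for r in range(92,144)])
vx,vy,x0,y0=cv2.fitLine(C.astype(np.float32),cv2.DIST_HUBER,0,1e-4,1e-4).ravel()
if vx>0: vx,vy=-vx,-vy
print('handle outward deg',np.degrees(np.arctan2(vy,vx))%360,(x0,y0))
tip=atz(cal,(179.1,159.7),.066)[:2]; piv=atz(cal,(103.2,39.1),.080)[:2]
h=np.array([vx,vy]);n=np.array([-vy,vx]);c=np.array([x0,y0])
print('tip',tip,'off',n@(tip-c),'piv',piv,'off',n@(piv-c),'dist',h@(tip-piv))
# bar edges
mb=(W[...,2]>.2)&(W[...,2]<.225); mb[:,:200]=0; mb[:,350:]=0
B=[]
for r in range(45,235,5):
    uu=np.nonzero(mb[r])[0]; B.append(atz(cal,((uu.min()+uu.max())/2,r),.2115)[:2])
    if r%40==5: print(r,uu.min(),uu.max())
B=np.array(B);vx,vy,x1,y1=cv2.fitLine(B.astype(np.float32),cv2.DIST_HUBER,0,1e-4,1e-4).ravel()
if vx<0: vx,vy=-vx,-vy
print('bar deg',np.degrees(np.arctan2(vy,vx)))
s=env.observe();t=np.array(s['position'])[:2];print('bar off from tcp (left+)',np.array([-vy,vx])@(np.array([x1,y1])-t),t)
E
```

```text
handle outward deg 220.50038 (np.float32(0.5814382), np.float32(-0.008334638))
tip [ 0.5511579  -0.03289578] off -0.0009892925195164263 piv [0.62344523 0.02723464] off 0.00023466798947619437 dist 0.09401928962882998
45 242 315
85 243 314
125 244 313
165 245 312
205 246 310
bar deg 13.694951
bar off from tcp (left+) 0.00014964290698153888 [ 0.53012647 -0.12062688]
```

```bash
cat > meas.py <<'E'
from h import *
def handle(d,cal,lo=92,hi=144,ul=130,uh=200):
    W=cloud(d,cal)
    m=(W[...,2]>.055)&(W[...,2]<.085); m[:, :ul]=0; m[:,uh:]=0; m[hi:]=0; m[:lo]=0
    v,u=np.nonzero(m)
    C=np.array([atz(cal,(u[v==r].mean(),r),.0663)[:2] for r in range(lo,hi)])
    vx,vy,x0,y0=cv2.fitLine(C.astype(np.float32),cv2.DIST_HUBER,0,1e-4,1e-4).ravel()
    if vx>0: vx,vy=-vx,-vy
    return np.array([vx,vy]),np.array([x0,y0])
def bar(d,cal,z):
    W=cloud(d,cal); mb=(W[...,2]>z-.012)&(W[...,2]<z+.012); mb[:,:200]=0; mb[:,350:]=0
    B=[]
    for r in range(45,235,5):
        uu=np.nonzero(mb[r])[0]; B.append(atz(cal,((uu.min()+uu.max())/2,r),z)[:2])
    vx,vy,x1,y1=cv2.fitLine(np.array(B).astype(np.float32),cv2.DIST_HUBER,0,1e-4,1e-4).ravel()
    if vx<0: vx,vy=-vx,-vy
    return np.array([vx,vy]),np.array([x1,y1])
E
python3 - <<'E'
from meas import *
s=st();p,d,cal=snap('wrist','w4');st()
h,c=handle(d,cal);print('handle',np.degrees(np.arctan2(h[1],h[0]))%360,c)
b,e=bar(d,cal,s['position'][2]+.012);t=np.array(s['position'])[:2]
print('bar',np.degrees(np.arctan2(b[1],b[0])),'off',np.array([-b[1],b[0]])@(e-t))
T=np.array(cal['world_from_camera']);print(T[:3,3]-s['position'])
a=p[0:175,60:235];cv2.imwrite('pics/w4crop.png',cv2.resize(a,None,fx=3.4,fy=3.4,interpolation=cv2.INTER_NEAREST))
E
```

```text
t 5.3 p [ 0.5301 -0.1206  0.1997] yaw 13.41 zax [-7.e-04 -0.e+00 -1.e+00] f [ 1.22 -0.4  -2.44] tq [-0.03 -0.02  0.02] w 0.0227
t 5.35 p [ 0.5302 -0.1206  0.1998] yaw 13.4 zax [-5.e-04 -0.e+00 -1.e+00] f [ 0.41  0.36 -2.76] tq [ 0.02  0.03 -0.01] w 0.0227
handle 220.38765 [ 0.58110964 -0.00856189]
bar 13.452292 off -0.0020873580289599456
[0.0665207  0.01386604 0.12516858]
```

View pics/w4crop.png

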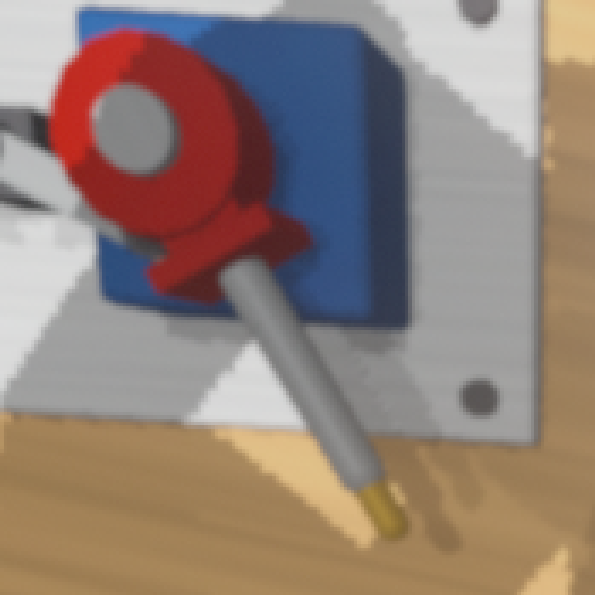

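Emit:
step_arm --steps '[0, 0.03, 0, 0, 0, 0, -0.15, 0, 0.06, 0, 0, 0, 0, -0.3, 0, 0.09, 0, 0, 0, 0, -0.45, 0, 0.11, 0, 0, 0, 0, -0.6, 0, 0.11, 0, 0, 0, 0, -0.6, 0, 0.11, 0, 0, 0, 0, -0.6, 0, 0.11, 0, 0, 0, 0, -0.6]'

```text
time_s: 6.05
position: [0.5623, -0.1121, 0.2]
tool_rot: [[0.762, 0.647, -0.0], [0.647, -0.762, 0.0], [-0.0, -0.0, -1.0]]
ft_force: [-0.3, 0.8, -2.0]
grip_width: 0.0229
```

```bash
python3 - <<'E'
from h import *
s=st();p,d,cal=snap('wrist','w5');st()
E
```

```text
t 6.05 p [ 0.5623 -0.1121  0.2   ] yaw 40.33 zax [-3.e-04  0.e+00 -1.e+00] f [-0.29  0.75 -2.  ] tq [-0.06  0.03  0.02] w 0.0229
t 6.1 p [ 0.5624 -0.1121  0.2001] yaw 40.37 zax [-1.e-04 -0.e+00 -1.e+00] f [ 0.75  0.64 -2.18] tq [-0.01 -0.02 -0.01] w 0.0227
```

View pics/w5.png

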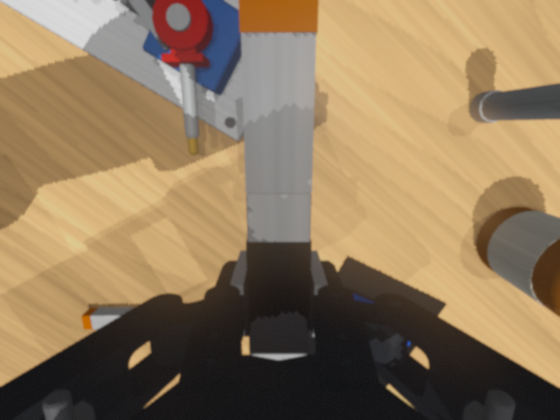

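Handle and bar are nearly parallel now: rod from (186,65) to the button end at (193,152), pivot cap at (179,16).

```bash
python3 - <<'E'
from meas import *
d=np.load('pics/w5.npy');cal=dict(np.load('pics/w5cal.npz'));p=cv2.imread('pics/w5.png');W=cloud(d,cal)
t=np.array([.5624,-.1121])
h,c=handle(d,cal,70,134,165,215);ang=np.degrees(np.arctan2(h[1],h[0]))%360
b,e=bar(d,cal,.212)
nb=np.array([-b[1],b[0]])
print('handle',ang,c,'bar',np.degrees(np.arctan2(b[1],b[0])),'bar off',nb@(e-t))
print('lateral handle-bar at handle mid',nb@(c-e), )
for nm,px,z in [('tip',(193.5,153),.066),('cap',(179,16),.080)]:
    q=atz(cal,px,z)[:2]; print(nm,q,'along/lat from tcp',b@(q-t),nb@(q-t),'corr',q+nb*.00205)
a=p[0:170,140:260];cv2.imwrite('pics/w5crop.png',cv2.resize(a,None,fx=3.5,fy=3.5,interpolation=cv2.INTER_NEAREST))
print('rod z',[round(float(np.nanmax(W[r,180:200,2])),4) for r in range(75,150,8)])
E
```

```text
handle 220.68314 [ 0.5863739  -0.00423841] bar 40.383694 bar off -0.0018692481714941466
lateral handle-bar at handle mid 0.06849709
tip [ 0.55305813 -0.0329654 ] along/lat from tcp 0.04415564396128983 0.0663312474914035 corr [ 0.55172993 -0.03140387]
cap [0.62456923 0.02732224] along/lat from tcp 0.13768782549800493 0.06592145339514979 corr [0.62324103 0.02888377]
rod z [0.072, 0.0722, 0.0728, 0.0723, 0.0718, 0.0716, 0.0718, 0.0722, 0.07, 0.0701]
```

View pics/w5crop.png

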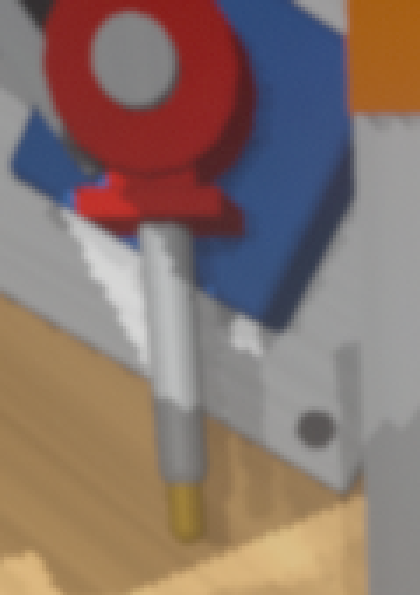

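Emit:
step_arm --steps '[0, -0.13, -0.1, 0, 0, 0, 0, 0, -0.25, -0.2, 0, 0, 0, 0, 0, -0.286, -0.228, 0.1, 0, 0, 0, 0, -0.286, -0.228, 0.25, 0, 0, 0, 0, -0.286, -0.228, 0.37, 0, 0, 0, 0, -0.286, -0.228, 0.43, 0, 0, 0, 0, -0.286, -0.228, 0.447, 0, 0, 0, 0, -0.286, -0.228, 0.447, 0, 0, 0, 0, -0.286, -0.228, 0.447, 0, 0, 0, 0, -0.286, -0.228, 0.447, 0, 0, 0]'

```text
time_s: 7.1
position: [0.4536, -0.1157, 0.067]
tool_rot: [[0.76, 0.649, 0.002], [0.649, -0.76, -0.001], [0.001, 0.002, -1.0]]
ft_force: [-0.5, 0.2, -2.8]
grip_width: 0.0229
```

```bash
python3 - <<'E'
from h import *
s=st()
for c,b in [('scene',(170,270,190,330)),('side',(160,280,200,350)),('wrist',None)]:
    p,d,cal=snap(c,c+'6')
    if b: cv2.imwrite(f'pics/{c}6crop.png',cv2.resize(p[b[0]:b[1],b[2]:b[3]],None,fx=5,fy=5,interpolation=cv2.INTER_CUBIC))
st()
E
```

```text
t 7.1 p [ 0.4536 -0.1157  0.067 ] yaw 40.49 zax [ 0.0021 -0.0012 -1.    ] f [-0.54  0.17 -2.8 ] tq [ 0.    0.01 -0.01] w 0.0229
t 7.25 p [ 0.4533 -0.1155  0.0666] yaw 40.5 zax [ 1.2e-03 -6.0e-04 -1.0e+00] f [ 0.48  0.13 -2.46] tq [ 0.01 -0.    0.03] w 0.0227
```

View pics/scene6crop.png

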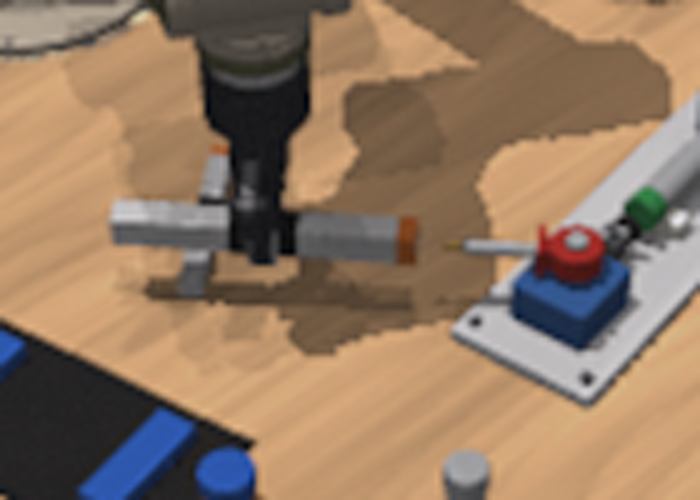

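View pics/side6crop.png

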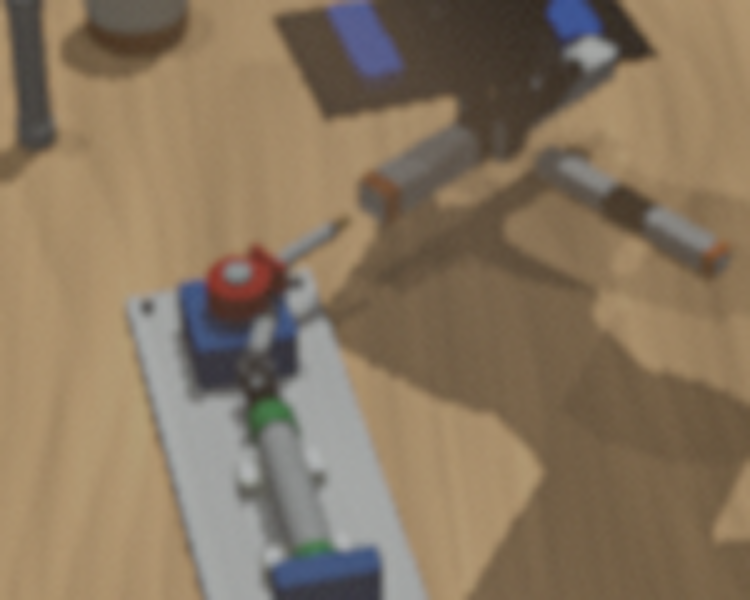

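View pics/wrist6.png

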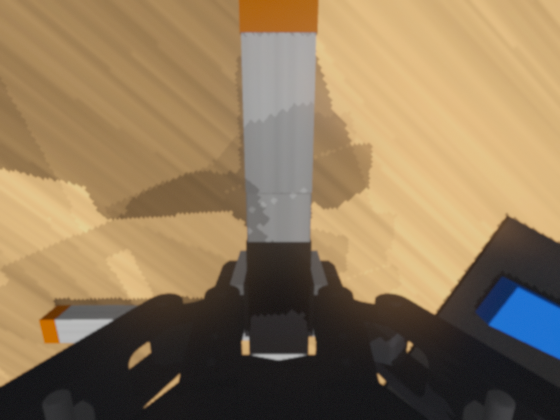

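Both outside views show the bar lined up with the handle, its mouth about 20 mm short of the brass tip. I'll move in slowly.

Emit:
step_arm --steps '[0, 0.015, 0, 0.002, 0, 0, 0, 0, 0.03, 0, 0.002, 0, 0, 0, 0, 0.045, 0, 0.002, 0, 0, 0, 0, 0.06, 0, 0.002, 0, 0, 0, 0, 0.07, 0, 0.002, 0, 0, 0, 0, 0.08, 0, 0.002, 0, 0, 0, 0, 0.08, 0, 0.002, 0, 0, 0]'

```text
time_s: 7.95
position: [0.4715, -0.0996, 0.0653]
tool_rot: [[0.76, 0.65, 0.0], [0.65, -0.76, 0.0], [0.0, 0.0, -1.0]]
ft_force: [0.2, 1.3, -2.4]
grip_width: 0.0225
```

```bash
python3 - <<'E'
from h import *
s=st()
for c,b in [('scene',(170,270,190,330)),('side',(160,280,200,350))]:
    p,d,cal=snap(c,c+'7')
    if b: cv2.imwrite(f'pics/{c}7crop.png',cv2.resize(p[b[0]:b[1],b[2]:b[3]],None,fx=5,fy=5,interpolation=cv2.INTER_CUBIC))
st()
E
```

```text
t 7.95 p [ 0.4715 -0.0996  0.0653] yaw 40.53 zax [ 1.e-04  0.e+00 -1.e+00] f [ 0.24  1.25 -2.41] tq [-0.05  0.03 -0.01] w 0.0225
t 8.05 p [ 0.4713 -0.0998  0.0653] yaw 40.51 zax [-1.e-04  0.e+00 -1.e+00] f [-0.38 -0.73 -2.5 ] tq [-0.06  0.02  0.01] w 0.0224
```

View pics/scene7crop.png

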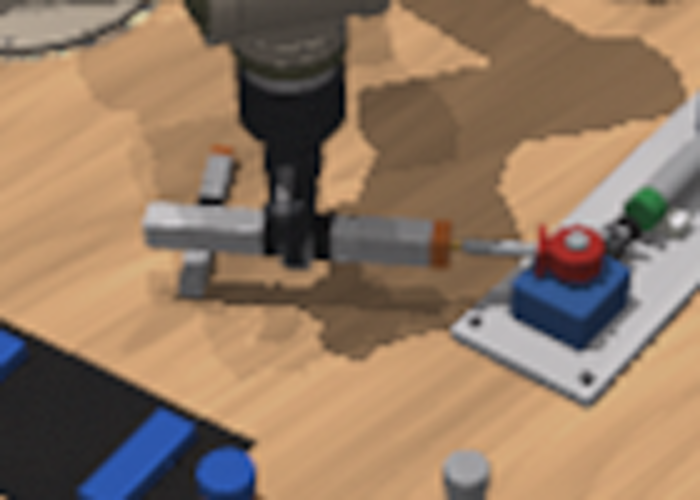

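View pics/side7crop.png

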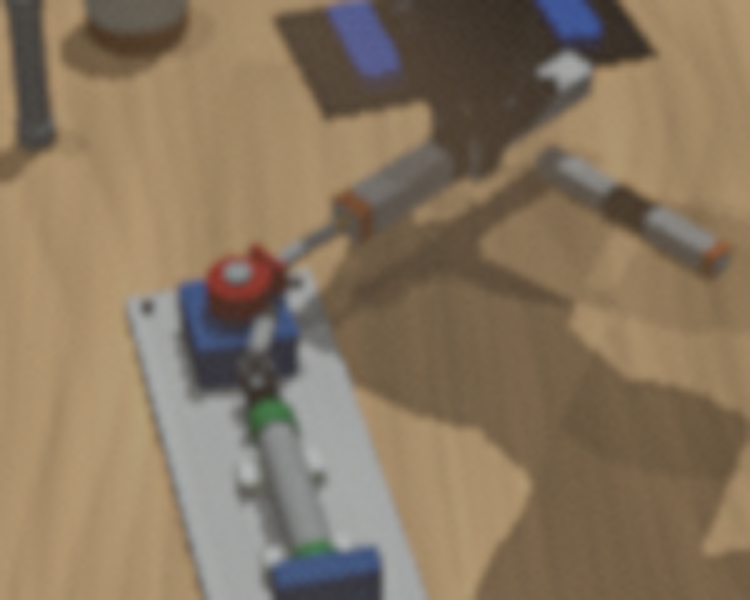

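The button tip is entering the mouth with no contact force. Going on.

Emit:
step_arm --steps '[0, 0.012, 0, -0.002, 0, 0, 0, 0, 0.024, 0, -0.002, 0, 0, 0, 0, 0.036, 0, -0.002, 0, 0, 0, 0, 0.048, 0, -0.002, 0, 0, 0, 0, 0.06, 0, -0.002, 0, 0, 0, 0, 0.066, 0, -0.002, 0, 0, 0, 0, 0.066, 0, -0.002, 0, 0, 0]'

```text
time_s: 8.75
position: [0.4865, -0.0868, 0.0659]
tool_rot: [[0.76, 0.65, -0.0], [0.65, -0.76, 0.0], [0.0, -0.0, -1.0]]
ft_force: [0.8, 0.0, -2.5]
grip_width: 0.0227
```

```bash
cat >> h.py <<'E'
U=lambda deg:np.array([np.cos(np.radians(deg)),np.sin(np.radians(deg))])
def st2():
    s=st();R=np.array(s['tool_rot']);f=R.T@np.array(s['ft_force']);print('  tool-frame f (x fwd,y right,z down)',np.round(f,2),'tq',np.round(R.T@np.array(s['wrist_torque']),2));return s
E
python3 - <<'E'
from h import *
st2()
E
```

```text
t 8.75 p [ 0.4865 -0.0868  0.0659] yaw 40.52 zax [-0.  0. -1.] f [ 0.78  0.05 -2.53] tq [-0.01 -0.03 -0.01] w 0.0227
  tool-frame f (x fwd,y right,z down) [0.62 0.47 2.53] tq [-0.03  0.01  0.01]
```

Emit:
step_arm --steps '[0, 0.007, 0, 0, 0, 0, 0, 0, 0.014, 0, 0, 0, 0, 0, 0, 0.017, 0, 0, 0, 0, 0, 0, 0.017, 0, 0, 0, 0, 0]'

```text
time_s: 9.15
position: [0.4903, -0.0836, 0.0659]
tool_rot: [[0.76, 0.65, 0.0], [0.65, -0.76, 0.0], [0.0, 0.0, -1.0]]
ft_force: [0.6, -0.3, -2.3]
grip_width: 0.0229
```

Emit:
step_arm --steps '[0, 0.004, 0, 0, 0, 0, 0, 0, 0.007, 0, 0, 0, 0, 0, 0, 0.007, 0, 0, 0, 0, 0]'

```text
time_s: 9.45
position: [0.4919, -0.0823, 0.0659]
tool_rot: [[0.76, 0.65, 0.0], [0.65, -0.76, 0.0], [0.0, -0.0, -1.0]]
ft_force: [-0.2, -0.2, -2.6]
grip_width: 0.0229
```

Emit:
step_arm --steps '[0, 0.004, 0, 0, 0, 0, 0, 0, 0.007, 0, 0, 0, 0, 0, 0, 0.007, 0, 0, 0, 0, 0]'

```text
time_s: 9.75
position: [0.4935, -0.0809, 0.0659]
tool_rot: [[0.76, 0.65, 0.0], [0.65, -0.76, -0.0], [0.0, 0.0, -1.0]]
ft_force: [-0.3, 0.7, -1.8]
grip_width: 0.0225
```

Emit:
step_arm --steps '[0, 0.004, 0, 0, 0, 0, 0, 0, 0.007, 0, 0, 0, 0, 0, 0, 0.007, 0, 0, 0, 0, 0]'

```text
time_s: 10.05
position: [0.4951, -0.0795, 0.0659]
tool_rot: [[0.76, 0.65, 0.0], [0.65, -0.76, 0.0], [0.0, 0.0, -1.0]]
ft_force: [0.7, 0.2, -1.8]
grip_width: 0.0228
```

Emit:
step_arm --steps '[0, 0.004, 0, 0, 0, 0, 0, 0, 0.007, 0, 0, 0, 0, 0, 0, 0.007, 0, 0, 0, 0, 0]'

```text
time_s: 10.35
position: [0.4967, -0.0781, 0.0659]
tool_rot: [[0.76, 0.65, 0.0], [0.65, -0.76, 0.0], [0.0, 0.0, -1.0]]
ft_force: [0.2, -0.4, -2.3]
grip_width: 0.0225
```

Emit:
step_arm --steps '[0, 0.004, 0, 0, 0, 0, 0, 0, 0.007, 0, 0, 0, 0, 0, 0, 0.007, 0, 0, 0, 0, 0]'

```text
time_s: 10.65
position: [0.4983, -0.0768, 0.0659]
tool_rot: [[0.76, 0.65, 0.0], [0.65, -0.76, -0.0], [0.0, 0.0, -1.0]]
ft_force: [0.3, 0.1, -2.9]
grip_width: 0.0229
```

Emit:
step_arm --steps '[0, 0.004, 0, 0, 0, 0, 0, 0, 0.007, 0, 0, 0, 0, 0, 0, 0.007, 0, 0, 0, 0, 0]'

```text
time_s: 10.95
position: [0.4999, -0.0754, 0.0659]
tool_rot: [[0.76, 0.65, 0.0], [0.65, -0.76, -0.0], [0.0, 0.0, -1.0]]
ft_force: [0.9, -0.4, -2.2]
grip_width: 0.0232
```

Emit:
step_arm --steps '[0, 0.004, 0, 0, 0, 0, 0, 0, 0.007, 0, 0, 0, 0, 0, 0, 0.007, 0, 0, 0, 0, 0]'

```text
time_s: 11.25
position: [0.5015, -0.074, 0.0659]
tool_rot: [[0.76, 0.65, 0.0], [0.65, -0.76, 0.0], [0.0, 0.0, -1.0]]
ft_force: [0.5, 0.1, -3.1]
grip_width: 0.0226
```

Emit:
step_arm --steps '[0, 0.004, 0, 0, 0, 0, 0, 0, 0.007, 0, 0, 0, 0, 0, 0, 0.007, 0, 0, 0, 0, 0]'

```text
time_s: 11.55
position: [0.5031, -0.0727, 0.0659]
tool_rot: [[0.76, 0.65, 0.0], [0.65, -0.76, 0.0], [0.0, 0.0, -1.0]]
ft_force: [0.0, -0.1, -2.3]
grip_width: 0.0227
```

Emit:
step_arm --steps '[0, 0.004, 0, 0, 0, 0, 0, 0, 0.007, 0, 0, 0, 0, 0, 0, 0.007, 0, 0, 0, 0, 0]'

```text
time_s: 11.85
position: [0.5047, -0.0713, 0.0659]
tool_rot: [[0.76, 0.65, 0.0], [0.65, -0.76, 0.0], [0.0, 0.0, -1.0]]
ft_force: [0.0, 0.8, -1.9]
grip_width: 0.0233
```

```bash
python3 - <<'E'
from h import *
s=st2()
for c,b in [('scene',(170,270,190,330)),('side',(160,280,200,350))]:
    p,d,cal=snap(c,c+'8')
    if b: cv2.imwrite(f'pics/{c}8crop.png',cv2.resize(p[b[0]:b[1],b[2]:b[3]],None,fx=5,fy=5,interpolation=cv2.INTER_CUBIC))
st2()
E
```

```text
t 11.85 p [ 0.5047 -0.0713  0.0659] yaw 40.51 zax [ 1.e-04  0.e+00 -1.e+00] f [ 0.03  0.83 -1.9 ] tq [-0.02  0.06 -0.  ] w 0.0233
  tool-frame f (x fwd,y right,z down) [ 0.56 -0.61  1.9 ] tq [ 0.02 -0.05  0.  ]
t 11.95 p [ 0.5046 -0.0714  0.0659] yaw 40.51 zax [-0. -0. -1.] f [ 0.44 -0.05 -2.88] tq [ 0.01 -0.   -0.08] w 0.023
  tool-frame f (x fwd,y right,z down) [0.3  0.33 2.88] tq [0.01 0.01 0.08]
```

View pics/scene8crop.png

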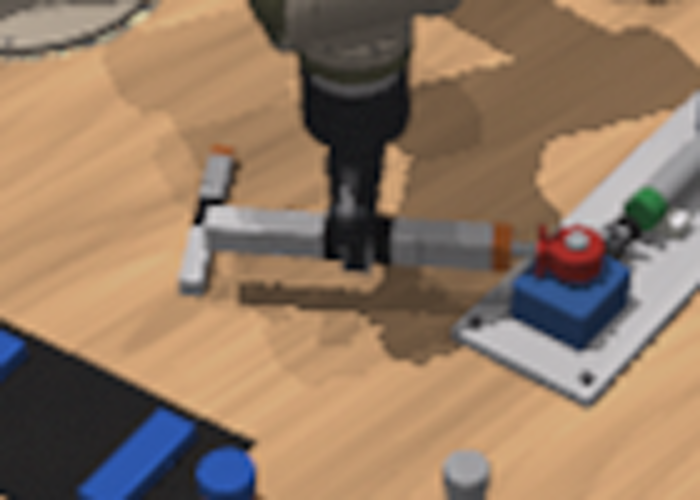

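View pics/side8crop.png

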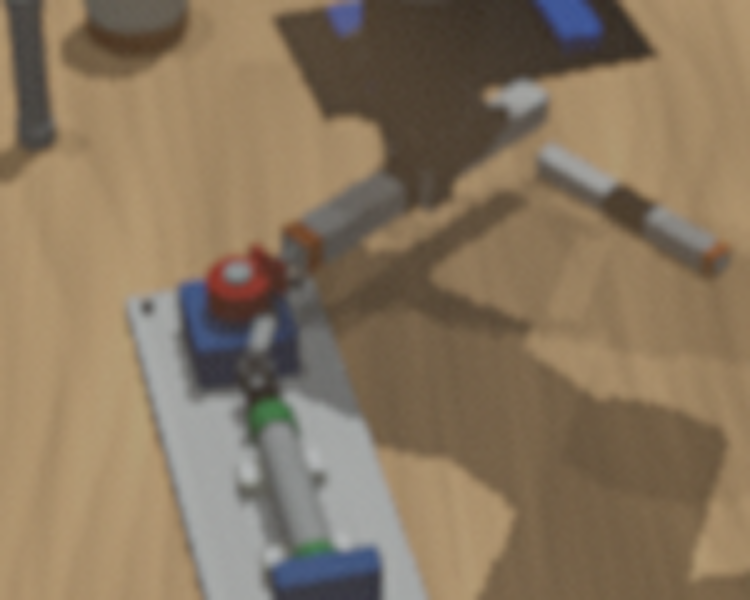

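The handle is well inside the bar, still clear of the red collar and with no contact. Feeling on.

Emit:
step_arm --steps '[0, 0.004, 0, 0, 0, 0, 0, 0, 0.007, 0, 0, 0, 0, 0, 0, 0.007, 0, 0, 0, 0, 0]'

```text
time_s: 12.25
position: [0.5063, -0.07, 0.0659]
tool_rot: [[0.76, 0.65, 0.0], [0.65, -0.76, -0.0], [0.0, 0.0, -1.0]]
ft_force: [0.2, 0.4, -3.4]
grip_width: 0.023
```

Emit:
step_arm --steps '[0, 0.004, 0, 0, 0, 0, 0, 0, 0.005, 0, 0, 0, 0, 0, 0, 0.005, 0, 0, 0, 0, 0]'

```text
time_s: 12.55
position: [0.507, -0.0692, 0.0658]
tool_rot: [[0.76, 0.65, -0.001], [0.65, -0.76, -0.0], [-0.001, -0.0, -1.0]]
ft_force: [-3.0, -2.6, -2.1]
grip_width: 0.0228
```

```bash
python3 - <<'E'
from h import *
s=st2()
E
```

```text
t 12.55 p [ 0.507  -0.0692  0.0658] yaw 40.51 zax [-9.e-04 -2.e-04 -1.e+00] f [-2.97 -2.58 -2.12] tq [-0.47  0.44 -0.03] w 0.0228
  tool-frame f (x fwd,y right,z down) [-3.93  0.03  2.12] tq [-0.07 -0.64  0.03]
```

Contact at about 4 N axial: that is the button. I'll press it half-way.

Emit:
step_arm --steps '[0, 0.003, 0, 0, 0, 0, 0, 0, 0.006, 0, 0, 0, 0, 0, 0, 0.006, 0, 0, 0, 0, 0, 0, 0.006, 0, 0, 0, 0, 0]'

```text
time_s: 12.95
position: [0.5083, -0.0681, 0.0658]
tool_rot: [[0.76, 0.65, -0.001], [0.65, -0.76, -0.0], [-0.001, -0.0, -1.0]]
ft_force: [-4.4, -4.2, -1.9]
grip_width: 0.0227
```

```bash
python3 - <<'E'
from h import *
s=st2()
E
```

```text
t 12.95 p [ 0.5083 -0.0681  0.0658] yaw 40.51 zax [-1.1e-03 -3.0e-04 -1.0e+00] f [-4.4  -4.21 -1.89] tq [-0.72  0.66 -0.05] w 0.0227
  tool-frame f (x fwd,y right,z down) [-6.08  0.34  1.9 ] tq [-0.12 -0.97  0.05]
```

Emit:
step_arm --steps '[0, 0.003, 0, 0, 0, 0, 0, 0, 0.006, 0, 0, 0, 0, 0, 0, 0.008, 0, 0, 0, 0, 0, 0, 0.008, 0, 0, 0, 0, 0]'

```text
time_s: 13.35
position: [0.5099, -0.0667, 0.0658]
tool_rot: [[0.76, 0.65, -0.002], [0.65, -0.76, -0.001], [-0.002, -0.001, -1.0]]
ft_force: [-6.6, -7.1, -1.1]
grip_width: 0.0226
```

```bash
python3 - <<'E'
from h import *
s=st2()
E
```

```text
t 13.35 p [ 0.5099 -0.0667  0.0658] yaw 40.52 zax [-1.8e-03 -6.0e-04 -1.0e+00] f [-6.58 -7.11 -1.06] tq [-0.89  0.9  -0.04] w 0.0226
  tool-frame f (x fwd,y right,z down) [-9.62  1.13  1.08] tq [-0.09 -1.26  0.05]
```

Button about 3.7 mm in (9.6 N). Before swinging I'll get the station's yaw from the stored pictures and refine the pivot.

```bash
python3 - <<'E'
from meas import *
for nm in ['scene0','side0','w4','w5','side8','scene8']:
    d=np.load(f'pics/{nm}.npy');z=np.load(f'pics/{nm}cal.npz')
    cal=dict(camera_matrix=z[z.files[0]],world_from_camera=z[z.files[1]]);W=cloud(d,cal)
    m=(W[...,2]>.007)&(W[...,2]<.0165)&(W[...,0]>.5)&(W[...,0]<.75)&(W[...,1]>-.1)&(W[...,1]<.42)
    m=cv2.morphologyEx(m.astype(np.uint8),cv2.MORPH_OPEN,np.ones((3,3)))
    n,l,s,c=cv2.connectedComponentsWithStats(m);
    if n<2: continue
    k=1+np.argmax(s[1:,4]);v,u=np.nonzero(l==k)
    Q=np.array([atz(cal,(a,b),.012)[:2] for a,b in zip(u,v)])
    print(nm,cv2.minAreaRect((Q*1000).astype(np.float32)))
    # edge line toward robot (-x): hull
d=np.load('pics/w4.npy');cal=dict(np.load('pics/w4cal.npz'))
print('w4 cap',atz(cal,(99.7,37.6),.080)[:2]+.00205*np.array([-.232,.973]))
print('w4 tip',atz(cal,(177.6,157.5),.066)[:2]+.00205*np.array([-.232,.973]))
E
```

```text
scene0 ((624.8262939453125, 193.49488830566406), (63.26182556152344, 284.30157470703125), 9.59638500213623)
side0 ((603.5393676757812, 153.81011962890625), (120.4959716796875, 379.093505859375), 10.023521423339844)
w4 ((609.472900390625, 47.113983154296875), (108.35999298095703, 189.7285614013672), 13.451861381530762)
w5 ((577.1546020507812, 97.88216400146484), (52.210323333740234, 173.44378662109375), 9.935219764709473)
side8 ((603.4440307617188, 153.33294677734375), (120.43163299560547, 378.443603515625), 9.974433898925781)
scene8 ((625.0776977539062, 187.757568359375), (62.050086975097656, 304.1401062011719), 10.574020385742188)
w4 cap [0.62320766 0.02885573]
w4 tip [ 0.5516843  -0.03203296]
```

```bash
cat >> h.py <<'E'
def swing(rho,s0,s1,phi,n=9,hold=1,dr=0.):
    """tool-frame rows; phi deg clockwise-from-above about pivot; dr extra advance (m) at end"""
    c=np.array([rho,s0]);out=[]
    for i in list(range(1,n+1))+[n]*hold:
        k=i/n;a=np.radians(phi*k);R=np.array([[np.cos(a),-np.sin(a)],[np.sin(a),np.cos(a)]])
        o=c-R@np.array([rho-dr*k,s0+(s1-s0)*k]); out.append([0,round(o[0]/.3,4),round(o[1]/.3,4),0,0,0,round(phi*k/45,4)])
    for r in out: print(r)
E
python3 -c "
from h import *
swing(.1485,.003,.004,10)"
```

```text
[0, np.float64(0.0003), np.float64(-0.01), 0, 0, 0, 0.0247]
[0, np.float64(0.0008), np.float64(-0.0199), 0, 0, 0, 0.0494]
[0, np.float64(0.0015), np.float64(-0.0299), 0, 0, 0, 0.0741]
[0, np.float64(0.0024), np.float64(-0.0398), 0, 0, 0, 0.0988]
[0, np.float64(0.0035), np.float64(-0.0497), 0, 0, 0, 0.1235]
[0, np.float64(0.0048), np.float64(-0.0596), 0, 0, 0, 0.1481]
[0, np.float64(0.0063), np.float64(-0.0695), 0, 0, 0, 0.1728]
[0, np.float64(0.0079), np.float64(-0.0793), 0, 0, 0, 0.1975]
[0, np.float64(0.0098), np.float64(-0.0891), 0, 0, 0, 0.2222]
[0, np.float64(0.0098), np.float64(-0.0891), 0, 0, 0, 0.2222]
```

Emit:
step_arm --grip_force 120 --steps '[0, 0, 0, 0, 0, 0, 0, 0, 0, 0, 0, 0, 0, 0, 0, 0, -0.003, 0, 0, 0, 0, 0, 0, -0.006, 0, 0, 0, 0, 0, 0, -0.01, 0, 0, 0, 0, 0, 0, -0.01, 0, 0, 0, 0]'

```text
time_s: 13.95
position: [0.5083, -0.0648, 0.066]
tool_rot: [[0.761, 0.649, -0.001], [0.649, -0.761, -0.001], [-0.001, 0.001, -1.0]]
ft_force: [-5.2, -8.1, -1.6]
grip_width: 0.0222
```

```bash
python3 - <<'E'
from h import *
s=st2()
E
```

```text
t 13.95 p [ 0.5083 -0.0648  0.066 ] yaw 40.49 zax [-6.0e-04 -1.3e-03 -1.0e+00] f [-5.21 -8.06 -1.63] tq [-1.16  0.78 -0.16] w 0.0222
  tool-frame f (x fwd,y right,z down) [-9.19  2.74  1.65] tq [-0.38 -1.34  0.16]
```

Emit:
step_arm --steps '[0, 0.0003, -0.01, 0, 0, 0, 0.025, 0, 0.0008, -0.02, 0, 0, 0, 0.049, 0, 0.0015, -0.03, 0, 0, 0, 0.074, 0, 0.0024, -0.04, 0, 0, 0, 0.099, 0, 0.0035, -0.05, 0, 0, 0, 0.1235, 0, 0.0035, -0.05, 0, 0, 0, 0.1235]'

```text
time_s: 14.55
position: [0.4997, -0.0529, 0.0661]
tool_rot: [[0.821, 0.572, 0.0], [0.572, -0.821, -0.002], [-0.001, 0.002, -1.0]]
ft_force: [-2.6, -10.8, -2.9]
grip_width: 0.0224
```

```bash
python3 - <<'E'
from h import *
s=st2();R=np.array(s['tool_rot']);r=np.array([.6238,.0295])-np.array(s['position'])[:2];print('pivot in tool',R[:2,:2].T@r)
E
```

```text
t 14.55 p [ 0.4997 -0.0529  0.0661] yaw 34.86 zax [ 4.0e-04 -1.8e-03 -1.0e+00] f [ -2.59 -10.83  -2.93] tq [-1.69  0.61 -0.54] w 0.0224
  tool-frame f (x fwd,y right,z down) [-8.31  7.4   2.95] tq [-1.04 -1.47  0.54]
pivot in tool [0.14894732 0.00330694]
```

```bash
python3 -c "
from h import *
swing(.1485,.0036,.0045,9,dr=.0004)"
```

```text
[0, np.float64(0.0004), np.float64(-0.009), 0, 0, 0, 0.0222]
[0, np.float64(0.001), np.float64(-0.0179), 0, 0, 0, 0.0444]
[0, np.float64(0.0018), np.float64(-0.0269), 0, 0, 0, 0.0667]
[0, np.float64(0.0027), np.float64(-0.0358), 0, 0, 0, 0.0889]
[0, np.float64(0.0038), np.float64(-0.0447), 0, 0, 0, 0.1111]
[0, np.float64(0.0051), np.float64(-0.0536), 0, 0, 0, 0.1333]
[0, np.float64(0.0065), np.float64(-0.0624), 0, 0, 0, 0.1556]
[0, np.float64(0.008), np.float64(-0.0712), 0, 0, 0, 0.1778]
[0, np.float64(0.0098), np.float64(-0.08), 0, 0, 0, 0.2]
[0, np.float64(0.0098), np.float64(-0.08), 0, 0, 0, 0.2]
```

Emit:
step_arm --steps '[0, 0.0004, -0.009, 0, 0, 0, 0.022, 0, 0.001, -0.018, 0, 0, 0, 0.044, 0, 0.0018, -0.027, 0, 0, 0, 0.067, 0, 0.0027, -0.036, 0, 0, 0, 0.089, 0, 0.0038, -0.045, 0, 0, 0, 0.111, 0, 0.0051, -0.0535, 0, 0, 0, 0.133, 0, 0.0065, -0.0625, 0, 0, 0, 0.156, 0, 0.008, -0.071, 0, 0, 0, 0.178, 0, 0.0098, -0.08, 0, 0, 0, 0.2, 0, 0.0098, -0.08, 0, 0, 0, 0.2]'

```text
time_s: 15.55
position: [0.4885, -0.0327, 0.0661]
tool_rot: [[0.9, 0.435, 0.001], [0.435, -0.9, -0.003], [-0.001, 0.003, -1.0]]
ft_force: [-6.3, -18.4, -2.4]
grip_width: 0.0224
```

```bash
python3 - <<'E'
from h import *
s=st2();R=np.array(s['tool_rot']);r=np.array([.6238,.0295])-np.array(s['position'])[:2];print('pivot in tool',R[:2,:2].T@r)
swing(.1485,.0045,.0050,9,dr=.0004)
E
```

```text
t 15.55 p [ 0.4885 -0.0327  0.0661] yaw 25.79 zax [ 5.0e-04 -3.4e-03 -1.0e+00] f [ -6.34 -18.36  -2.4 ] tq [-2.82  0.79 -1.17] w 0.0224
  tool-frame f (x fwd,y right,z down) [-13.69  13.77   2.46] tq [-2.19 -1.94  1.17]
pivot in tool [0.1488796 0.0028466]
[0, np.float64(0.0005), np.float64(-0.0088), 0, 0, 0, 0.0222]
[0, np.float64(0.0011), np.float64(-0.0176), 0, 0, 0, 0.0444]
[0, np.float64(0.0019), np.float64(-0.0264), 0, 0, 0, 0.0667]
[0, np.float64(0.0029), np.float64(-0.0352), 0, 0, 0, 0.0889]
[0, np.float64(0.004), np.float64(-0.0439), 0, 0, 0, 0.1111]
[0, np.float64(0.0053), np.float64(-0.0527), 0, 0, 0, 0.1333]
[0, np.float64(0.0067), np.float64(-0.0614), 0, 0, 0, 0.1556]
[0, np.float64(0.0083), np.float64(-0.07), 0, 0, 0, 0.1778]
[0, np.float64(0.01), np.float64(-0.0787), 0, 0, 0, 0.2]
[0, np.float64(0.01), np.float64(-0.0787), 0, 0, 0, 0.2]
```

Axial force has risen to 13.7 N, so the button may be near its bottom. I'll ease off about 1 mm and look.

Emit:
step_arm --steps '[0, -0.0015, 0, 0, 0, 0, 0, 0, -0.0035, 0, 0, 0, 0, 0, 0, -0.0035, 0, 0, 0, 0, 0]'

```text
time_s: 15.85
position: [0.4885, -0.033, 0.0662]
tool_rot: [[0.9, 0.435, 0.003], [0.435, -0.9, -0.003], [0.001, 0.004, -1.0]]
ft_force: [0.5, -14.2, -3.8]
grip_width: 0.0224
```

```bash
python3 - <<'E'
from h import *
s=st2();R=np.array(s['tool_rot']);r=np.array([.6238,.0295])-np.array(s['position'])[:2];print('pivot in tool',R[:2,:2].T@r)
swing(.1495,.0045,.0053,5,hold=1,dr=-.0003)
E
```

```text
t 15.85 p [ 0.4885 -0.033   0.0662] yaw 25.81 zax [ 0.0028 -0.0029 -1.    ] f [  0.46 -14.16  -3.8 ] tq [-2.26  0.21 -1.03] w 0.0224
  tool-frame f (x fwd,y right,z down) [-5.76 12.93  3.84] tq [-1.94 -1.17  1.02]
pivot in tool [0.14901168 0.00267422]
[0, np.float64(0.0001), np.float64(-0.0051), 0, 0, 0, 0.0123]
[0, np.float64(0.0002), np.float64(-0.0103), 0, 0, 0, 0.0247]
[0, np.float64(0.0003), np.float64(-0.0154), 0, 0, 0, 0.037]
[0, np.float64(0.0006), np.float64(-0.0205), 0, 0, 0, 0.0494]
[0, np.float64(0.0008), np.float64(-0.0256), 0, 0, 0, 0.0617]
[0, np.float64(0.0012), np.float64(-0.0308), 0, 0, 0, 0.0741]
[0, np.float64(0.0015), np.float64(-0.0359), 0, 0, 0, 0.0864]
[0, np.float64(0.002), np.float64(-0.041), 0, 0, 0, 0.0988]
[0, np.float64(0.0024), np.float64(-0.0461), 0, 0, 0, 0.1111]
[0, np.float64(0.0024), np.float64(-0.0461), 0, 0, 0, 0.1111]
```

Position hardly moved while the force dropped 8 N, so this is wall friction; the button is still pressed about 3.8 mm by geometry. I'll continue the swing.

```bash
python3 - <<'E'
from h import *
swing(.1491,.0045,.0052,9,dr=.0002)
E
```

```text
[0, np.float64(0.0004), np.float64(-0.0089), 0, 0, 0, 0.0222]
[0, np.float64(0.001), np.float64(-0.0178), 0, 0, 0, 0.0444]
[0, np.float64(0.0017), np.float64(-0.0268), 0, 0, 0, 0.0667]
[0, np.float64(0.0026), np.float64(-0.0356), 0, 0, 0, 0.0889]
[0, np.float64(0.0037), np.float64(-0.0445), 0, 0, 0, 0.1111]
[0, np.float64(0.0049), np.float64(-0.0534), 0, 0, 0, 0.1333]
[0, np.float64(0.0063), np.float64(-0.0622), 0, 0, 0, 0.1556]
[0, np.float64(0.0078), np.float64(-0.071), 0, 0, 0, 0.1778]
[0, np.float64(0.0095), np.float64(-0.0798), 0, 0, 0, 0.2]
[0, np.float64(0.0095), np.float64(-0.0798), 0, 0, 0, 0.2]
```

Emit:
step_arm --steps '[0, 0.0004, -0.009, 0, 0, 0, 0.022, 0, 0.001, -0.018, 0, 0, 0, 0.044, 0, 0.0017, -0.027, 0, 0, 0, 0.067, 0, 0.0026, -0.0355, 0, 0, 0, 0.089, 0, 0.0037, -0.0445, 0, 0, 0, 0.111, 0, 0.0049, -0.0535, 0, 0, 0, 0.133, 0, 0.0063, -0.062, 0, 0, 0, 0.156, 0, 0.0078, -0.071, 0, 0, 0, 0.178, 0, 0.0095, -0.08, 0, 0, 0, 0.2, 0, 0.0095, -0.08, 0, 0, 0, 0.2]'

```text
time_s: 16.85
position: [0.4801, -0.0104, 0.0662]
tool_rot: [[0.958, 0.288, 0.002], [0.288, -0.958, -0.004], [0.0, 0.004, -1.0]]
ft_force: [-2.4, -19.4, -3.1]
grip_width: 0.0223
```

```bash
python3 - <<'E'
from h import *
s=st2();R=np.array(s['tool_rot']);r=np.array([.6238,.0295])-np.array(s['position'])[:2];print('pivot in tool',R[:2,:2].T@r)
for k in (0,):
  swing(.1489,.0052,.0052,9,dr=.0002)
E
```

```text
t 16.85 p [ 0.4801 -0.0104  0.0662] yaw 16.76 zax [ 0.0016 -0.0035 -1.    ] f [ -2.35 -19.38  -3.06] tq [-2.99  0.55 -1.4 ] w 0.0223
  tool-frame f (x fwd,y right,z down) [-7.84 17.87  3.12] tq [-2.71 -1.4   1.39]
pivot in tool [0.14909375 0.00318412]
[0, np.float64(0.0005), np.float64(-0.0087), 0, 0, 0, 0.0222]
[0, np.float64(0.0011), np.float64(-0.0173), 0, 0, 0, 0.0444]
[0, np.float64(0.0018), np.float64(-0.0259), 0, 0, 0, 0.0667]
[0, np.float64(0.0027), np.float64(-0.0346), 0, 0, 0, 0.0889]
[0, np.float64(0.0038), np.float64(-0.0432), 0, 0, 0, 0.1111]
[0, np.float64(0.005), np.float64(-0.0517), 0, 0, 0, 0.1333]
[0, np.float64(0.0063), np.float64(-0.0603), 0, 0, 0, 0.1556]
[0, np.float64(0.0078), np.float64(-0.0688), 0, 0, 0, 0.1778]
[0, np.float64(0.0095), np.float64(-0.0773), 0, 0, 0, 0.2]
[0, np.float64(0.0095), np.float64(-0.0773), 0, 0, 0, 0.2]
```

Emit:
step_arm --steps '[0, 0.0005, -0.0085, 0, 0, 0, 0.022, 0, 0.0011, -0.0175, 0, 0, 0, 0.044, 0, 0.0018, -0.026, 0, 0, 0, 0.067, 0, 0.0027, -0.0345, 0, 0, 0, 0.089, 0, 0.0038, -0.043, 0, 0, 0, 0.111, 0, 0.005, -0.0515, 0, 0, 0, 0.133, 0, 0.0063, -0.0605, 0, 0, 0, 0.156, 0, 0.0078, -0.069, 0, 0, 0, 0.178, 0, 0.0095, -0.0775, 0, 0, 0, 0.2, 0, 0.0095, -0.0775, 0, 0, 0, 0.2]'

```text
time_s: 17.85
position: [0.4754, 0.013, 0.066]
tool_rot: [[0.991, 0.135, -0.0], [0.135, -0.991, -0.003], [-0.0, 0.003, -1.0]]
ft_force: [-5.8, -18.0, -2.2]
grip_width: 0.0223
```

```bash
python3 - <<'E'
from h import *
s=st2();R=np.array(s['tool_rot']);r=np.array([.6238,.0295])-np.array(s['position'])[:2];print('pivot in tool',R[:2,:2].T@r)
swing(.1487,.0052,.0048,9,dr=.0)
E
```

```text
t 17.85 p [0.4754 0.013  0.066 ] yaw 7.75 zax [-1.0e-04 -2.8e-03 -1.0e+00] f [ -5.85 -18.02  -2.22] tq [-2.86  0.81 -1.43] w 0.0223
  tool-frame f (x fwd,y right,z down) [-8.23 17.06  2.27] tq [-2.73 -1.19  1.43]
pivot in tool [0.14923706 0.00362583]
[0, np.float64(0.0004), np.float64(-0.0085), 0, 0, 0, 0.0222]
[0, np.float64(0.0009), np.float64(-0.017), 0, 0, 0, 0.0444]
[0, np.float64(0.0016), np.float64(-0.0255), 0, 0, 0, 0.0667]
[0, np.float64(0.0024), np.float64(-0.0339), 0, 0, 0, 0.0889]
[0, np.float64(0.0033), np.float64(-0.0424), 0, 0, 0, 0.1111]
[0, np.float64(0.0044), np.float64(-0.0508), 0, 0, 0, 0.1333]
[0, np.float64(0.0057), np.float64(-0.0592), 0, 0, 0, 0.1556]
[0, np.float64(0.0071), np.float64(-0.0676), 0, 0, 0, 0.1778]
[0, np.float64(0.0086), np.float64(-0.076), 0, 0, 0, 0.2]
[0, np.float64(0.0086), np.float64(-0.076), 0, 0, 0, 0.2]
```

Emit:
step_arm --steps '[0, 0.0005, -0.0085, 0, 0, 0, 0.022, 0, 0.001, -0.017, 0, 0, 0, 0.044, 0, 0.0018, -0.0255, 0, 0, 0, 0.067, 0, 0.0027, -0.034, 0, 0, 0, 0.089, 0, 0.0037, -0.0425, 0, 0, 0, 0.111, 0, 0.0049, -0.051, 0, 0, 0, 0.133, 0, 0.0062, -0.059, 0, 0, 0, 0.156, 0, 0.0076, -0.0675, 0, 0, 0, 0.178, 0, 0.0092, -0.076, 0, 0, 0, 0.2, 0, 0.0092, -0.076, 0, 0, 0, 0.2]'

```text
time_s: 18.85
position: [0.4744, 0.0369, 0.0659]
tool_rot: [[1.0, -0.021, -0.002], [-0.021, -1.0, -0.001], [-0.002, 0.001, -1.0]]
ft_force: [-6.0, -11.7, -1.1]
grip_width: 0.0222
```

```bash
python3 - <<'E'
from h import *
s=st2();R=np.array(s['tool_rot']);r=np.array([.6238,.0295])-np.array(s['position'])[:2];print('pivot in tool',R[:2,:2].T@r)
swing(.1487,.0048,.0042,7.2,n=7,dr=.0)
E
```

```text
t 18.85 p [0.4744 0.0369 0.0659] yaw -1.19 zax [-0.0016 -0.0014 -1.    ] f [ -6.03 -11.68  -1.15] tq [-1.88  0.8  -0.94] w 0.0222
  tool-frame f (x fwd,y right,z down) [-5.78 11.8   1.17] tq [-1.9  -0.76  0.94]
pivot in tool [0.14949245 0.00425237]
[0, np.float64(0.0004), np.float64(-0.0086), 0, 0, 0, 0.0229]
[0, np.float64(0.0009), np.float64(-0.0172), 0, 0, 0, 0.0457]
[0, np.float64(0.0015), np.float64(-0.0258), 0, 0, 0, 0.0686]
[0, np.float64(0.0023), np.float64(-0.0344), 0, 0, 0, 0.0914]
[0, np.float64(0.0033), np.float64(-0.0429), 0, 0, 0, 0.1143]
[0, np.float64(0.0044), np.float64(-0.0515), 0, 0, 0, 0.1371]
[0, np.float64(0.0057), np.float64(-0.06), 0, 0, 0, 0.16]
[0, np.float64(0.0057), np.float64(-0.06), 0, 0, 0, 0.16]
```

```bash
python3 - <<'E'
from h import *
swing(.1487,.0048,.0042,7.2,n=7,dr=.0009)
E
```

```text
[0, np.float64(0.0008), np.float64(-0.0086), 0, 0, 0, 0.0229]
[0, np.float64(0.0017), np.float64(-0.0172), 0, 0, 0, 0.0457]
[0, np.float64(0.0028), np.float64(-0.0257), 0, 0, 0, 0.0686]
[0, np.float64(0.0041), np.float64(-0.0343), 0, 0, 0, 0.0914]
[0, np.float64(0.0054), np.float64(-0.0428), 0, 0, 0, 0.1143]
[0, np.float64(0.007), np.float64(-0.0512), 0, 0, 0, 0.1371]
[0, np.float64(0.0086), np.float64(-0.0596), 0, 0, 0, 0.16]
[0, np.float64(0.0086), np.float64(-0.0596), 0, 0, 0, 0.16]
```

Emit:
step_arm --steps '[0, 0.002, 0, 0, 0, 0, 0, 0, 0.003, 0, 0, 0, 0, 0, 0, 0.003, 0, 0, 0, 0, 0]'

```text
time_s: 19.15
position: [0.4745, 0.0369, 0.0658]
tool_rot: [[1.0, -0.02, -0.004], [-0.02, -1.0, -0.001], [-0.004, 0.001, -1.0]]
ft_force: [-9.0, -11.8, 1.1]
grip_width: 0.0224
```

```bash
python3 - <<'E'
from h import *
s=st2();R=np.array(s['tool_rot']);r=np.array([.6238,.0295])-np.array(s['position'])[:2];print('pivot in tool',R[:2,:2].T@r)
swing(.1478,.0048,.0044,7.2,n=8,dr=.0)
E
```

```text
t 19.15 p [0.4745 0.0369 0.0658] yaw -1.16 zax [-0.0036 -0.0012 -1.    ] f [ -9.05 -11.79   1.11] tq [-1.93  1.24 -0.99] w 0.0224
  tool-frame f (x fwd,y right,z down) [-8.81 11.97 -1.06] tq [-1.95 -1.2   1.  ]
pivot in tool [0.14944782 0.00434476]
[0, np.float64(0.0003), np.float64(-0.0076), 0, 0, 0, 0.02]
[0, np.float64(0.0007), np.float64(-0.0151), 0, 0, 0, 0.04]
[0, np.float64(0.0013), np.float64(-0.0227), 0, 0, 0, 0.06]
[0, np.float64(0.0019), np.float64(-0.0302), 0, 0, 0, 0.08]
[0, np.float64(0.0027), np.float64(-0.0378), 0, 0, 0, 0.1]
[0, np.float64(0.0036), np.float64(-0.0453), 0, 0, 0, 0.12]
[0, np.float64(0.0046), np.float64(-0.0528), 0, 0, 0, 0.14]
[0, np.float64(0.0057), np.float64(-0.0603), 0, 0, 0, 0.16]
[0, np.float64(0.0057), np.float64(-0.0603), 0, 0, 0, 0.16]
```

Emit:
step_arm --steps '[0, 0.0003, -0.0075, 0, 0, 0, 0.02, 0, 0.0007, -0.015, 0, 0, 0, 0.04, 0, 0.0013, -0.0225, 0, 0, 0, 0.06, 0, 0.0019, -0.03, 0, 0, 0, 0.08, 0, 0.0027, -0.038, 0, 0, 0, 0.1, 0, 0.0036, -0.0455, 0, 0, 0, 0.12, 0, 0.0046, -0.053, 0, 0, 0, 0.14, 0, 0.0057, -0.0605, 0, 0, 0, 0.16, 0, 0.0057, -0.0605, 0, 0, 0, 0.16]'

```text
time_s: 20.05
position: [0.4765, 0.0557, 0.0657]
tool_rot: [[0.989, -0.146, -0.003], [-0.146, -0.989, -0.0], [-0.003, 0.001, -1.0]]
ft_force: [-7.5, -6.5, 0.9]
grip_width: 0.022
```

```bash
python3 - <<'E'
from h import *
s=st2();R=np.array(s['tool_rot']);r=np.array([.6238,.0295])-np.array(s['position'])[:2];print('pivot in tool',R[:2,:2].T@r)
swing(.1478,.0044,.0037,5.4,n=8,dr=.0)
E
```

```text
t 20.05 p [0.4765 0.0557 0.0657] yaw -8.37 zax [-3.5e-03 -1.0e-04 -1.0e+00] f [-7.53 -6.5   0.92] tq [-1.16  1.06 -0.9 ] w 0.022
  tool-frame f (x fwd,y right,z down) [-6.5   7.53 -0.89] tq [-1.29 -0.89  0.9 ]
pivot in tool [0.14954106 0.00451667]
[0, np.float64(0.0002), np.float64(-0.0055), 0, 0, 0, 0.015]
[0, np.float64(0.0005), np.float64(-0.011), 0, 0, 0, 0.03]
[0, np.float64(0.0008), np.float64(-0.0165), 0, 0, 0, 0.045]
[0, np.float64(0.0012), np.float64(-0.022), 0, 0, 0, 0.06]
[0, np.float64(0.0016), np.float64(-0.0275), 0, 0, 0, 0.075]
[0, np.float64(0.0021), np.float64(-0.033), 0, 0, 0, 0.09]
[0, np.float64(0.0027), np.float64(-0.0385), 0, 0, 0, 0.105]
[0, np.float64(0.0033), np.float64(-0.044), 0, 0, 0, 0.12]
[0, np.float64(0.0033), np.float64(-0.044), 0, 0, 0, 0.12]
```

Axial force is down to 6.5 N, so I'll add a little press before the last part.

Emit:
step_arm --steps '[0, 0.002, 0, 0, 0, 0, 0, 0, 0.0045, 0, 0, 0, 0, 0, 0, 0.0045, 0, 0, 0, 0, 0]'

```text
time_s: 20.35
position: [0.4766, 0.0557, 0.0655]
tool_rot: [[0.989, -0.145, -0.006], [-0.145, -0.989, 0.0], [-0.006, 0.001, -1.0]]
ft_force: [-13.5, -6.2, 3.1]
grip_width: 0.0222
```

```bash
python3 - <<'E'
from h import *
s=st2();R=np.array(s['tool_rot']);r=np.array([.6238,.0295])-np.array(s['position'])[:2];print('pivot in tool',R[:2,:2].T@r)
swing(.1465,.0044,.004,5.4,n=8,dr=.0)
E
```

```text
t 20.35 p [0.4766 0.0557 0.0655] yaw -8.35 zax [-6.4e-03  4.0e-04 -1.0e+00] f [-13.46  -6.23   3.14] tq [-1.06  1.58 -0.89] w 0.0222
  tool-frame f (x fwd,y right,z down) [-12.43   8.12  -3.06] tq [-1.27 -1.41  0.9 ]
pivot in tool [0.14940923 0.00454924]
[0, np.float64(0.0002), np.float64(-0.0056), 0, 0, 0, 0.015]
[0, np.float64(0.0005), np.float64(-0.0112), 0, 0, 0, 0.03]
[0, np.float64(0.0008), np.float64(-0.0167), 0, 0, 0, 0.045]
[0, np.float64(0.0012), np.float64(-0.0223), 0, 0, 0, 0.06]
[0, np.float64(0.0017), np.float64(-0.0279), 0, 0, 0, 0.075]
[0, np.float64(0.0022), np.float64(-0.0335), 0, 0, 0, 0.09]
[0, np.float64(0.0028), np.float64(-0.039), 0, 0, 0, 0.105]
[0, np.float64(0.0034), np.float64(-0.0446), 0, 0, 0, 0.12]
[0, np.float64(0.0034), np.float64(-0.0446), 0, 0, 0, 0.12]
```

```bash
python3 - <<'E'
from h import *
swing(.1465,.0044,.004,5.4,n=8,dr=-.0006)
E
```

```text
[0, np.float64(-0.0), np.float64(-0.0056), 0, 0, 0, 0.015]
[0, np.float64(-0.0), np.float64(-0.0112), 0, 0, 0, 0.03]
[0, np.float64(0.0001), np.float64(-0.0168), 0, 0, 0, 0.045]
[0, np.float64(0.0002), np.float64(-0.0224), 0, 0, 0, 0.06]
[0, np.float64(0.0004), np.float64(-0.028), 0, 0, 0, 0.075]
[0, np.float64(0.0007), np.float64(-0.0336), 0, 0, 0, 0.09]
[0, np.float64(0.001), np.float64(-0.0392), 0, 0, 0, 0.105]
[0, np.float64(0.0014), np.float64(-0.0448), 0, 0, 0, 0.12]
[0, np.float64(0.0014), np.float64(-0.0448), 0, 0, 0, 0.12]
```

Emit:
step_arm --steps '[0, 0, -0.0055, 0, 0, 0, 0.015, 0, 0, -0.011, 0, 0, 0, 0.03, 0, 0.0001, -0.017, 0, 0, 0, 0.045, 0, 0.0002, -0.0225, 0, 0, 0, 0.06, 0, 0.0004, -0.028, 0, 0, 0, 0.075, 0, 0.0007, -0.0335, 0, 0, 0, 0.09, 0, 0.001, -0.039, 0, 0, 0, 0.105, 0, 0.0014, -0.045, 0, 0, 0, 0.12, 0, 0.0014, -0.045, 0, 0, 0, 0.12]'

```text
time_s: 21.25
position: [0.4797, 0.0694, 0.0656]
tool_rot: [[0.971, -0.238, -0.005], [-0.238, -0.971, 0.001], [-0.005, 0.0, -1.0]]
ft_force: [-9.1, -2.5, 1.3]
grip_width: 0.0224
```

```bash
python3 - <<'E'
from h import *
s=st2();R=np.array(s['tool_rot']);r=np.array([.6238,.0295])-np.array(s['position'])[:2];print('pivot in tool',R[:2,:2].T@r)
swing(.1471,.004,.0035,4,n=8,dr=0)
E
```

```text
t 21.25 p [0.4797 0.0694 0.0656] yaw -13.75 zax [-4.6e-03  8.0e-04 -1.0e+00] f [-9.13 -2.53  1.34] tq [-0.52  1.15 -0.78] w 0.0224
  tool-frame f (x fwd,y right,z down) [-8.27  4.63 -1.3 ] tq [-0.77 -0.99  0.79]
pivot in tool [0.14947751 0.00453121]
[0, np.float64(0.0001), np.float64(-0.0041), 0, 0, 0, 0.0111]
[0, np.float64(0.0003), np.float64(-0.0081), 0, 0, 0, 0.0222]
[0, np.float64(0.0005), np.float64(-0.0122), 0, 0, 0, 0.0333]
[0, np.float64(0.0007), np.float64(-0.0163), 0, 0, 0, 0.0444]
[0, np.float64(0.001), np.float64(-0.0203), 0, 0, 0, 0.0556]
[0, np.float64(0.0013), np.float64(-0.0244), 0, 0, 0, 0.0667]
[0, np.float64(0.0016), np.float64(-0.0285), 0, 0, 0, 0.0778]
[0, np.float64(0.002), np.float64(-0.0325), 0, 0, 0, 0.0889]
[0, np.float64(0.002), np.float64(-0.0325), 0, 0, 0, 0.0889]
```

Emit:
step_arm --steps '[0, 0.0001, -0.004, 0, 0, 0, 0.011, 0, 0.0003, -0.008, 0, 0, 0, 0.022, 0, 0.0005, -0.012, 0, 0, 0, 0.033, 0, 0.0007, -0.0165, 0, 0, 0, 0.044, 0, 0.001, -0.0205, 0, 0, 0, 0.056, 0, 0.0013, -0.0245, 0, 0, 0, 0.067, 0, 0.0016, -0.0285, 0, 0, 0, 0.078, 0, 0.002, -0.0325, 0, 0, 0, 0.089, 0, 0.002, -0.0325, 0, 0, 0, 0.089]'

```text
time_s: 22.15
position: [0.4826, 0.0793, 0.0656]
tool_rot: [[0.953, -0.304, -0.004], [-0.304, -0.953, 0.002], [-0.005, -0.0, -1.0]]
ft_force: [-7.9, 2.9, -0.1]
grip_width: 0.0222
```

```bash
python3 - <<'E'
from h import *
s=st2();R=np.array(s['tool_rot']);r=np.array([.6238,.0295])-np.array(s['position'])[:2];print('pivot in tool',R[:2,:2].T@r)
for c,b in [('scene',(150,250,190,330)),('side',(160,280,200,350))]:
    p,d,cal=snap(c,c+'9')
    if b: cv2.imwrite(f'pics/{c}9crop.png',cv2.resize(p[b[0]:b[1],b[2]:b[3]],None,fx=5,fy=5,interpolation=cv2.INTER_CUBIC))
E
```

```text
t 22.15 p [0.4826 0.0793 0.0656] yaw -17.71 zax [-0.0043  0.0016 -1.    ] f [-7.9   2.88 -0.1 ] tq [ 0.31  0.98 -0.18] w 0.0222
  tool-frame f (x fwd,y right,z down) [-8.4  -0.34  0.14] tq [ 0.   -1.03  0.18]
pivot in tool [0.14960471 0.00448273]
```

View pics/scene9crop.png

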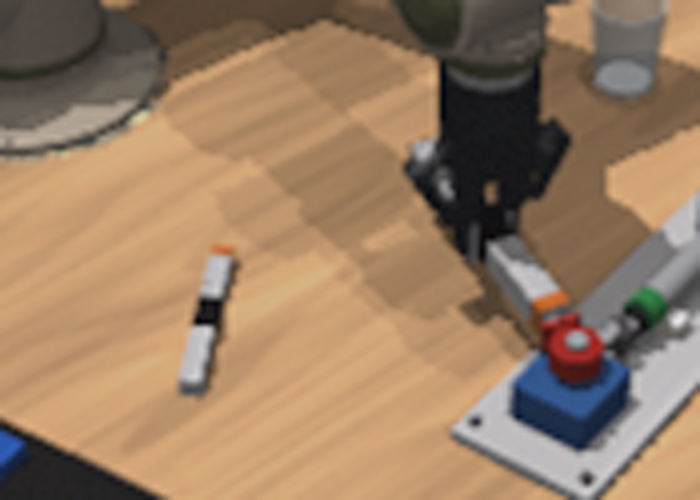

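View pics/side9crop.png

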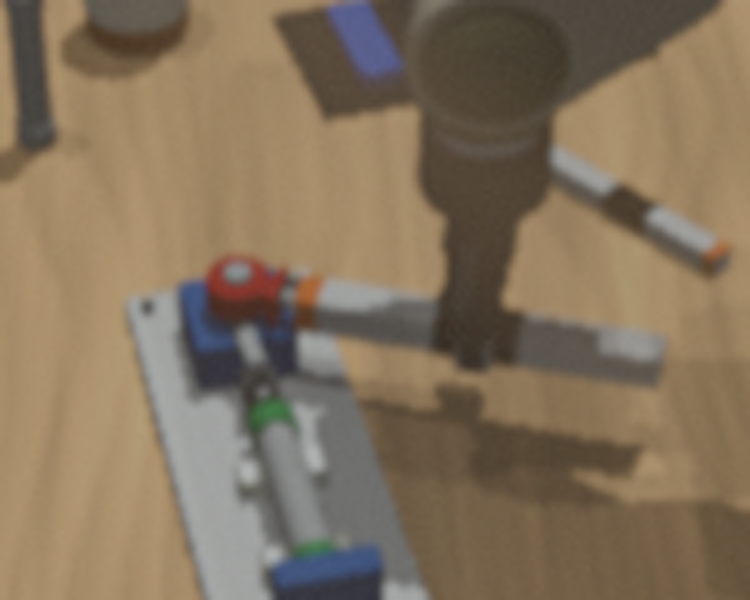

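Lateral force has vanished with about 8.4 N still on the button (about 3.3 mm in): the clamp has snapped ahead of the bar. I'll follow it to the stop.

```bash
python3 - <<'E'
from h import *
swing(.1471,.004,.0025,2.2,n=4,hold=2,dr=0)
E
```

```text
[0, np.float64(0.0001), np.float64(-0.0035), 0, 0, 0, 0.0122]
[0, np.float64(0.0003), np.float64(-0.0069), 0, 0, 0, 0.0244]
[0, np.float64(0.0005), np.float64(-0.0104), 0, 0, 0, 0.0367]
[0, np.float64(0.0007), np.float64(-0.0138), 0, 0, 0, 0.0489]
[0, np.float64(0.0007), np.float64(-0.0138), 0, 0, 0, 0.0489]
[0, np.float64(0.0007), np.float64(-0.0138), 0, 0, 0, 0.0489]
```

Emit:
step_arm --steps '[0, 0.0001, -0.0035, 0, 0, 0, 0.012, 0, 0.0003, -0.007, 0, 0, 0, 0.024, 0, 0.0005, -0.0105, 0, 0, 0, 0.037, 0, 0.0007, -0.014, 0, 0, 0, 0.049, 0, 0.0007, -0.014, 0, 0, 0, 0.049, 0, 0.0007, -0.014, 0, 0, 0, 0.049]'

```text
time_s: 22.85
position: [0.4837, 0.0832, 0.0653]
tool_rot: [[0.94, -0.34, -0.006], [-0.34, -0.94, 0.002], [-0.006, 0.0, -1.0]]
ft_force: [-7.7, 0.7, -1.5]
grip_width: 0.022
```

```bash
python3 - <<'E'
from h import *
s=st2();R=np.array(s['tool_rot']);r=np.array([.6238,.0295])-np.array(s['position'])[:2];print('pivot in tool',R[:2,:2].T@r)
E
```

```text
t 22.85 p [0.4837 0.0832 0.0653] yaw -19.87 zax [-0.0056  0.0015 -1.    ] f [-7.72  0.68 -1.51] tq [ 0.25  1.25 -0.1 ] w 0.022
  tool-frame f (x fwd,y right,z down) [-7.49  1.98  1.56] tq [-0.19 -1.26  0.1 ]
pivot in tool [0.15001152 0.00286659]
```

Emit:
step_arm --steps '[0, 0, -0.002, 0, 0, 0, 0, 0, 0, -0.004, 0, 0, 0, 0, 0, 0, -0.004, 0, 0, 0, 0]'

```text
time_s: 23.15
position: [0.4839, 0.0837, 0.0652]
tool_rot: [[0.94, -0.34, -0.006], [-0.34, -0.94, 0.001], [-0.006, 0.002, -1.0]]
ft_force: [-9.0, -2.7, -0.2]
grip_width: 0.0219
```

```bash
python3 - <<'E'
from h import *
s=st2();R=np.array(s['tool_rot']);r=np.array([.6238,.0295])-np.array(s['position'])[:2];print('pivot in tool',R[:2,:2].T@r)
E
```

```text
t 23.15 p [0.4839 0.0837 0.0652] yaw -19.9 zax [-6.4e-03  5.0e-04 -1.0e+00] f [-8.98 -2.73 -0.16] tq [-0.47  1.42 -0.43] w 0.0219
  tool-frame f (x fwd,y right,z down) [-7.52  5.62  0.22] tq [-0.93 -1.18  0.43]
pivot in tool [0.15001569 0.00333242]
```

Firm resistance shows the clamp is against its stop. I'll centre the bar and begin the withdrawal.

Emit:
step_arm --steps '[0, 0, 0.004, 0, 0, 0, 0, 0, 0, 0.008, 0, 0, 0, 0, 0, 0, 0.011, 0, 0, 0, 0, 0, -0.008, 0.011, 0, 0, 0, 0, 0, -0.02, 0.011, 0, 0, 0, 0, 0, -0.035, 0.011, 0, 0, 0, 0, 0, -0.05, 0.011, 0, 0, 0, 0, 0, -0.05, 0.011, 0, 0, 0, 0]'

```text
time_s: 23.95
position: [0.4708, 0.0856, 0.0661]
tool_rot: [[0.941, -0.34, 0.0], [-0.34, -0.941, 0.0], [0.0, -0.0, -1.0]]
ft_force: [-0.3, 0.3, -2.9]
grip_width: 0.0221
```

```bash
python3 - <<'E'
from h import *
s=st2();R=np.array(s['tool_rot']);r=np.array([.6238,.0295])-np.array(s['position'])[:2];print('pivot in tool',R[:2,:2].T@r)
E
```

```text
t 23.95 p [0.4708 0.0856 0.0661] yaw -19.86 zax [ 2.e-04  1.e-04 -1.e+00] f [-0.28  0.34 -2.88] tq [-0.01 -0.   -0.04] w 0.0221
  tool-frame f (x fwd,y right,z down) [-0.38 -0.23  2.88] tq [-0.01  0.01  0.04]
pivot in tool [0.16293717 0.0008031 ]
```

Free of all contact force. Pulling fully off.

Emit:
step_arm --steps '[0, -0.02, 0, 0, 0, 0, 0, 0, -0.04, 0, 0, 0, 0, 0, 0, -0.06, 0, 0, 0, 0, 0, 0, -0.08, 0, 0, 0, 0, 0, 0, -0.1, 0, 0, 0, 0, 0, 0, -0.13, 0, 0, 0, 0, 0, 0, -0.17, 0, 0, 0, 0, 0, 0, -0.2, 0, 0, 0, 0, 0, 0, -0.2, 0, 0, 0, 0, 0]'

```text
time_s: 24.85
position: [0.4132, 0.1063, 0.0659]
tool_rot: [[0.941, -0.339, -0.001], [-0.339, -0.941, 0.0], [-0.001, 0.0, -1.0]]
ft_force: [1.0, 0.8, -2.5]
grip_width: 0.0222
```

```bash
python3 - <<'E'
from h import *
s=st2();R=np.array(s['tool_rot']);r=np.array([.6238,.0295])-np.array(s['position'])[:2];print('pivot in tool',R[:2,:2].T@r)
for c,b in [('scene',(150,250,190,330)),('side',(160,280,200,350))]:
    p,d,cal=snap(c,c+'10')
    if b: cv2.imwrite(f'pics/{c}10crop.png',cv2.resize(p[b[0]:b[1],b[2]:b[3]],None,fx=5,fy=5,interpolation=cv2.INTER_CUBIC))
E
```

```text
t 24.85 p [0.4132 0.1063 0.0659] yaw -19.82 zax [-1.2e-03  1.0e-04 -1.0e+00] f [ 1.    0.8  -2.51] tq [-0.01 -0.   -0.06] w 0.0222
  tool-frame f (x fwd,y right,z down) [ 0.67 -1.1   2.51] tq [-0.01  0.    0.06]
pivot in tool [0.22412421 0.00080244]
```

View pics/scene10crop.png

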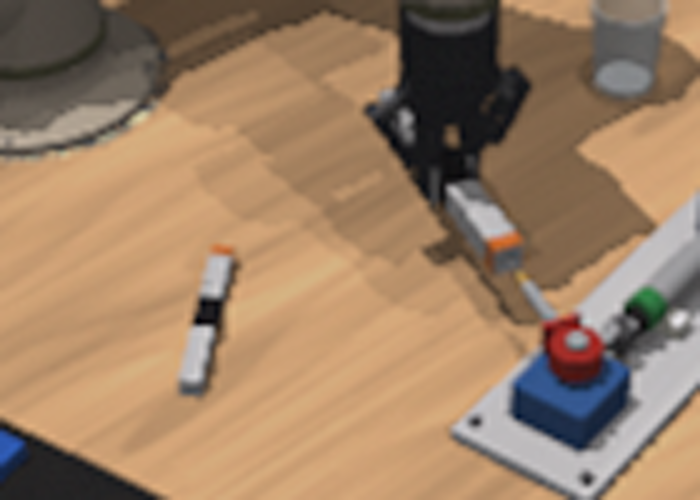

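View pics/side10crop.png

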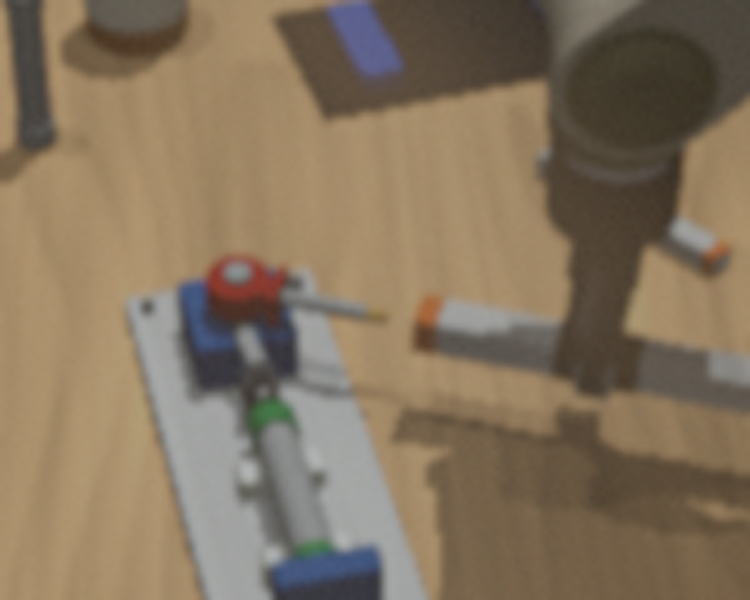

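The bar is off (side view: mouth at (425,322), button tip at (382,316)) and the clamp stays shut at about 160°. Back to the rest.

Emit:
step_arm --steps '[0, 0, 0, -0.1, 0, 0, 0, 0, 0, 0, -0.25, 0, 0, 0, 0, 0, 0, -0.4, 0, 0, 0, 0, 0.05, 0.13, -0.45, 0, 0, -0.1, 0, 0.1, 0.26, -0.45, 0, 0, -0.25, 0, 0.15, 0.4, -0.45, 0, 0, -0.4, 0, 0.2, 0.54, -0.45, 0, 0, -0.55, 0, 0.25, 0.68, -0.45, 0, 0, -0.7, 0, 0.3, 0.8, -0.45, 0, 0, -0.742, 0, 0.3, 0.8, -0.45, 0, 0, -0.742]'

```text
time_s: 25.95
position: [0.4183, -0.155, 0.2009]
tool_rot: [[0.973, 0.23, 0.001], [0.23, -0.973, -0.002], [0.001, 0.002, -1.0]]
ft_force: [-0.3, 0.2, -2.7]
grip_width: 0.0222
```

```bash
cat >> h.py <<'E'
def goto(x,y,z,yaw):
    s=st();R=np.array(s['tool_rot']);d=R.T@(np.array([x,y,z])-np.array(s['position']));y0=np.degrees(np.arctan2(R[1,0],R[0,0]))
    print('shift',np.round(d/.3,4),'turn z',round((y0-yaw)/45,4))
E
python3 - <<'E'
from h import *
goto(.4473,-.3245,.12,13.5)
E
```

```text
t 25.95 p [ 0.4183 -0.155   0.2009] yaw 13.3 zax [ 9.0e-04 -1.7e-03 -1.0e+00] f [-0.34  0.22 -2.68] tq [ 0.01 -0.02  0.04] w 0.0222
shift [-0.0361  0.5716  0.2706] turn z -0.0045
```

Emit:
step_arm --steps '[0, -0.01, 0.12, 0, 0, 0, 0, 0, -0.02, 0.25, 0, 0, 0, 0, 0, -0.03, 0.38, 0.05, 0, 0, 0, 0, -0.036, 0.5, 0.12, 0, 0, 0, 0, -0.036, 0.57, 0.2, 0, 0, -0.004, 0, -0.036, 0.57, 0.27, 0, 0, -0.004, 0, -0.036, 0.57, 0.27, 0, 0, -0.004, 0, -0.036, 0.57, 0.27, 0, 0, -0.004, 0, -0.036, 0.57, 0.27, 0, 0, -0.004]'

```text
time_s: 26.85
position: [0.4478, -0.3192, 0.1213]
tool_rot: [[0.971, 0.238, 0.001], [0.238, -0.971, -0.002], [0.001, 0.002, -1.0]]
ft_force: [0.6, 0.6, -2.5]
grip_width: 0.0221
```

```bash
python3 - <<'E'
from h import *
goto(.4473,-.3245,.0305,13.5)
snap('wrist','w11');goto(.4473,-.3245,.0305,13.5)
E
```

```text
t 26.85 p [ 0.4478 -0.3192  0.1213] yaw 13.74 zax [ 0.0015 -0.0016 -1.    ] f [ 0.64  0.58 -2.45] tq [ 0.02  0.05 -0.05] w 0.0221
shift [-0.0063  0.0163  0.3027] turn z 0.0054
t 26.9 p [ 0.4478 -0.3192  0.1213] yaw 13.74 zax [ 0.0016 -0.0017 -1.    ] f [ 0.68  0.01 -3.28] tq [0.01 0.02 0.01] w 0.0225
shift [-0.0062  0.0162  0.3028] turn z 0.0053
```

View pics/w11.png

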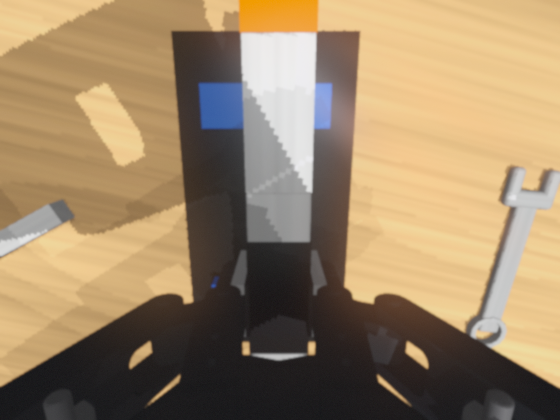

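Emit:
step_arm --steps '[0, -0.006, 0.016, 0, 0, 0, 0.005, 0, -0.006, 0.016, 0.1, 0, 0, 0.005, 0, -0.006, 0.016, 0.18, 0, 0, 0.005, 0, -0.006, 0.016, 0.24, 0, 0, 0.005, 0, -0.006, 0.016, 0.28, 0, 0, 0.005, 0, -0.006, 0.016, 0.295, 0, 0, 0.005, 0, -0.006, 0.016, 0.298, 0, 0, 0.005, 0, -0.006, 0.016, 0.298, 0, 0, 0.005, 0, -0.006, 0.016, 0.298, 0, 0, 0.005]'

```text
time_s: 27.8
position: [0.447, -0.3247, 0.0313]
tool_rot: [[0.972, 0.233, 0.001], [0.233, -0.972, -0.001], [0.001, 0.001, -1.0]]
ft_force: [0.2, -0.3, -2.7]
grip_width: 0.0224
```

```bash
python3 - <<'E'
from h import *
goto(.4473,-.3245,.0305,13.5)
E
```

```text
t 27.8 p [ 0.447  -0.3247  0.0313] yaw 13.48 zax [ 0.001  -0.0012 -1.    ] f [ 0.23 -0.27 -2.67] tq [-0.04 -0.03 -0.05] w 0.0224
shift [ 0.0012 -0.0005  0.0028] turn z -0.0004
```

Emit:
step_arm --steps '[0, 0, 0, 0.002, 0, 0, 0, 0, 0, 0, 0.005, 0, 0, 0, 0, 0, 0, 0.005, 0, 0, 0]'

```text
time_s: 28.1
position: [0.4468, -0.3245, 0.0295]
tool_rot: [[0.972, 0.233, 0.001], [0.233, -0.972, -0.001], [0.0, 0.001, -1.0]]
ft_force: [-0.1, 0.9, 2.9]
grip_width: 0.0226
```

```bash
python3 - <<'E'
from h import *
st2()
E
```

```text
t 28.1 p [ 0.4468 -0.3245  0.0295] yaw 13.49 zax [ 5.e-04 -6.e-04 -1.e+00] f [-0.13  0.92  2.86] tq [0.11 0.12 0.01] w 0.0226
  tool-frame f (x fwd,y right,z down) [ 0.09 -0.93 -2.87] tq [ 0.13 -0.1  -0.01]
```

The bar is down on the strips. Releasing and lifting away.

Emit:
step_arm --steps '[0.5, 0, 0, 0, 0, 0, 0, 0.6, 0, 0, 0, 0, 0, 0, 1, 0, 0, 0, 0, 0, 0, 1, 0, 0, 0, 0, 0, 0, 1, 0, 0, -0.02, 0, 0, 0, 1, 0, 0, -0.1, 0, 0, 0, 1, 0, 0, -0.25, 0, 0, 0, 1, 0, 0, -0.4, 0, 0, 0, 1, 0, 0, -0.57, 0, 0, 0, 1, 0, 0, -0.57, 0, 0, 0]'

```text
time_s: 29.1
position: [0.4482, -0.3259, 0.207]
tool_rot: [[0.972, 0.233, 0.008], [0.233, -0.972, -0.009], [0.006, 0.011, -1.0]]
ft_force: [0.1, -0.1, -0.2]
grip_width: 0.0852
```

Emit:
step_arm --steps '[1, 0, 0, 0, 0, 0, 0, 1, 0, 0, 0, 0, 0, 0, 1, 0, 0, 0, 0, 0, 0]'

```text
time_s: 29.4
position: [0.4463, -0.324, 0.1987]
tool_rot: [[0.972, 0.233, -0.002], [0.233, -0.972, 0.002], [-0.001, -0.002, -1.0]]
ft_force: [0.6, 0.3, 0.4]
grip_width: 0.0856
```

```bash
python3 - <<'E'
from h import *
st();p,d,cal=snap('wrist','w12');W=cloud(d,cal)
for c in ('scene','side'): snap(c,c+'12')
m=(W[...,2]>.034)&(W[...,2]<.052); m[:, :200]=0; m[:,340:]=0; m[310:]=0
m=cv2.morphologyEx(m.astype(np.uint8),cv2.MORPH_OPEN,np.ones((3,3)))
n,l,s,c=cv2.connectedComponentsWithStats(m);k=1+np.argmax(s[1:,4]);v,u=np.nonzero(l==k)
Q=np.array([atz(cal,(a,b),.042) for a,b in zip(u,v)])[:,:2]
print(cv2.minAreaRect((Q*1000).astype(np.float32)))
A=np.c_[W[l==k][:,:2]-[.447,-.324],np.ones(len(u))];print(np.linalg.lstsq(A,W[l==k][:,2],rcond=None)[0])
for nm in ('scene','side'):
    a=cv2.imread(f'pics/{nm}0.png');b=cv2.imread(f'pics/{nm}12.png');cv2.imwrite(f'pics/{nm}cmp.png',b)
E
```

```text
t 29.4 p [ 0.4463 -0.324   0.1987] yaw 13.48 zax [-0.0019  0.0021 -1.    ] f [0.61 0.31 0.44] tq [ 0.   -0.01 -0.  ] w 0.0856
((447.8167419433594, -326.5504150390625), (218.35134887695312, 24.747451782226562), 13.784976959228516)
[0.00039269 0.00060631 0.04179272]
```

View pics/w12.png

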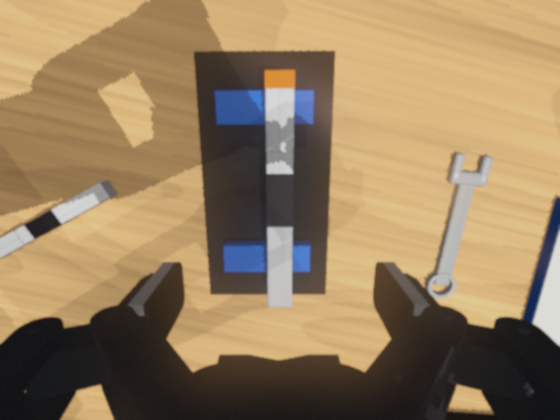

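View pics/scene12.png

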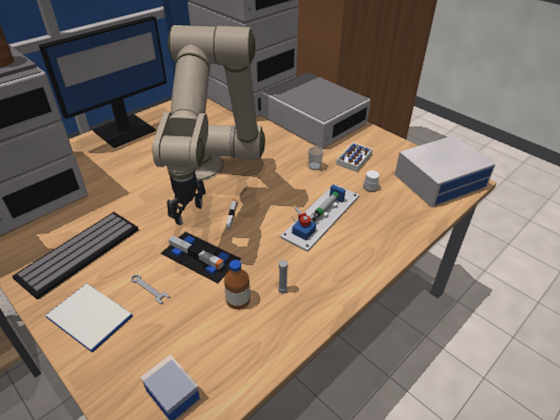

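View pics/side12.png

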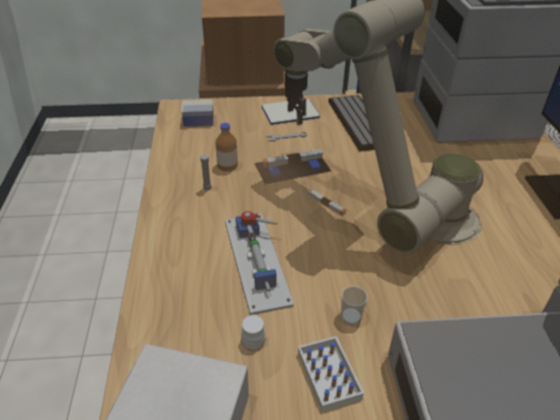

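```bash
python3 - <<'E'
from h import *
d=np.load('pics/side12.npy');cal=dict(np.load('pics/side12cal.npz'));W=cloud(d,cal)
P=W[(W[...,2]>.061)&(W[...,2]<.075)&(np.abs(W[...,0]-.575)<.03)&(np.abs(W[...,1]-.05)<.05)]
vx,vy,x,y=cv2.fitLine(P[:,:2].astype(np.float32),cv2.DIST_HUBER,0,1e-4,1e-4).ravel();print(len(P),np.degrees(np.arctan2(vy,vx))%180,x,y)
for c in ('scene','side'):
    a=cv2.imread(f'pics/{c}0.png').astype(int);b=cv2.imread(f'pics/{c}12.png').astype(int)
from rig import close_job
close_job()
E
```

```text
78 159.26843 0.5786803 0.050188113
the job is handed in; nothing more can be done
```

The clamp is locked shut, and the bar is back level on its rest. I handed the job in at about 29.6 s on the robot's clock, against the 67 s limit.

**What I did:**
- **Button:** I took the bar from its rest, slid its orange end over the handle and felt the button about 50 mm deep. I pressed it about 3.7 mm in.
- **Swing:** I swung the clamp about 60° round its pivot. The push across the bar peaked at about 18 N in my checks between moves. It vanished past the dead point, when the clamp snapped ahead of the bar.
- **Return:** I pushed lightly to confirm the stop, pulled the bar off with almost no force, laid it back and let go.

**Last checks:**
- **Clamp:** it stayed shut after the bar came off. The handle measured 159.3°, against about 160° expected at the stop.
- **Bar:** it lies level on both blue strips, 2–3 mm from where it started.
- **Other things:** the last pictures show everything else on the bench where it was. I judged this by eye.

**Less certain points:**
- **Button press during the swing:** friction on the socket walls blurred the reading. The force along the bar ran between about 6 and 14 N, so the press there is judged mostly from the bar's distance to the pivot. Once the sideways load was gone it read about 8.4 N, or 3.3 mm in.
- **Pivot position:** the side camera put it about 6 mm away from the wrist camera's figure. I used the wrist camera, and the swing agreed with it.

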